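# Reload the copy carver

## Task

Reload the little copy carver: take every finished flower rosette out of the carving bed and stand it flat in the plywood tray, and set every roughed-out blank lying on the table flat in a bay of the bed, one to a bay. Then press the rubber-padded clamp lever down until its catch holds it, and only after that bring the gear lever from the notch nearest the robot through the zigzag gate into the last, farthest notch and leave it fully home there. Set the pieces down gently and leave the carving tools, bottle, tin and brush where they lie.

Things in the scene. Friction and masses are not known exactly. Their poses are not given: they have to be found in the camera images.
- bed: Copy carver bed, fixed: grey base 125 mm deep (x), 216 mm wide (y), with three square bays in a row along y. Behind them, from 75 to 150 mm along +x, a blue motor housing 85 mm high (disc on top to 97 mm); a 86 mm high catch post stands between the right bay and the clamp lever. Origin: on the table under the middle bay's centre; x points away from the robot, y left, z up.
- bay1 (a point): Centre of the left bay's floor (66 mm along the bed's +y), 30 mm above the table. Each bay is 60 mm wide (y) and 61 mm long (x), bounded by metal fences that rise 10 mm above its floor, 6 mm thick between bays. The rear fence is a clamp jaw that comes up to 5 mm towards the robot when the clamp lever is pressed (56 mm left along x).
- bay2 (a point): Centre of the middle bay's floor.
- bay3 (a point): Centre of the right bay's floor (66 mm along the bed's -y).
- clamp (a joint): Clamp lever at the right (-y) end of the bed, rad: 0 = sprung up, grows as it is pressed. A sprung catch snaps over it at about 0.37 and then holds it at about 0.36; end stop 0.43. Hinge 100 mm along +x, 150 mm along -y of the bed's origin, 60 mm up, axis along the bed's y; steel arm 16 mm wide, 130 mm long towards the robot, 0.40 rad above level when up. Takes up to about 15 N at the pad.
- clamp_pad (a point): Middle of the upper face of the clamp lever's black rubber pad, 40 x 30 mm and 14 mm thick: about 117 mm above the table when raised, about 73 mm when held down.
- console: Gear console, fixed: blue box 130 (x) x 106 mm (y); upper face of its metal gate plate 100 mm above the table. Origin: on the table under its centre, x away from the robot, y left, z up. Slot 16 mm wide, a zigzag for the 10 mm lever; centre line at the plate (x, y, mm): start (-36,-16), (-12,-16), (-12,16), (12,16), (12,-16), end (36,-16). The lever pivots at the origin.
- gear_fore (a joint): Gear lever's tilt away from the robot (about the console's y axis), rad, 0 = upright, + = knob away from the robot (+x). Start notch about -0.36 to -0.3, first crossing -0.126, second crossing +0.126, end notch +0.36 (play about 0.03 each way). It stays where it is left.
- gear_side (a joint): Gear lever's tilt sideways, rad, + = knob to the console's left (+y). Right-hand legs about -0.165, left-hand leg about +0.165. Knob centre in the console's frame = 155 mm x (cos(side) sin(fore), sin(side), cos(side) cos(fore)).
- gear_knob (a point): Centre of the gear lever's black ball knob, 32 mm in diameter, 155 mm from the pivot.
- tray: Fixed plywood tray, 160 mm (x) by 220 mm (y) outside, walls 6 mm thick and 30 mm high, floor about 6 mm thick. Origin: centre of its underside; x about away from the robot.
- blank1: A roughed-out blank (may be absent): pale wooden block 50 x 50 x 34 mm with a plain flat turned disc, 42 mm across and 8 mm high, on top. Origin: centre of its underside, z up, x and y along its sides. Starts on the table in front of the bed.
- blank2: A roughed-out blank (may be absent): pale wooden block 50 x 50 x 34 mm with a plain flat turned disc, 42 mm across and 8 mm high, on top. Origin: centre of its underside, z up, x and y along its sides. Starts on the table in front of the bed.
- blank3: A roughed-out blank (may be absent): pale wooden block 50 x 50 x 34 mm with a plain flat turned disc, 42 mm across and 8 mm high, on top. Origin: centre of its underside, z up, x and y along its sides. Starts on the table in front of the bed.
- rosette1: A finished rosette (may be absent): pale wooden block 50 x 50 x 34 mm with an eight-petalled flower about 16 mm high and 46 mm across carved on top. Take it by the block. Origin: centre of its underside, z up, x and y along its sides. Starts in a bay of the bed.
- rosette2: A finished rosette (may be absent): pale wooden block 50 x 50 x 34 mm with an eight-petalled flower about 16 mm high and 46 mm across carved on top. Take it by the block. Origin: centre of its underside, z up, x and y along its sides. Starts in a bay of the bed.
- rosette3: A finished rosette (may be absent): pale wooden block 50 x 50 x 34 mm with an eight-petalled flower about 16 mm high and 46 mm across carved on top. Take it by the block. Origin: centre of its underside, z up, x and y along its sides. Starts in a bay of the bed.
- gouge_a: Carving gouge, wooden handle 105 mm, blade 120 mm, lying in front of the blanks. Leave alone. Origin at the ferrule, underside; x along the blade.
- gouge_b: Carving gouge lying left of the bed. Leave alone. Origin at the ferrule, underside.
- gouge_c: Carving gouge lying at the right front. Leave alone. Origin at the ferrule, underside.
- oil_bottle: Amber oil bottle, 56 mm across, 150 mm tall, standing right of the bed's far end. Leave alone. Origin: underside.
- wax_tin: Low wax tin, 72 mm across, 45 mm high, at the left front. Leave alone. Origin: underside.
- dust_brush: Bench brush lying at the far right. Leave alone. Origin: underside.

How it is judged:
By the outcome, as a careful person would: the job done as asked, in the order asked, and still so for the second after the job is handed in, with the robot touching nothing.
Of blank1, blank2, blank3 only 2 to 3 are there at a start; the rules pass over those that are not, and their reading is None.
Of rosette1, rosette2, rosette3 only 2 to 3 are there at a start; the rules pass over those that are not, and their reading is None.
At some moment in a run one of blank1, blank2, blank3 may be knocked a few centimetres aside while the robot is not near it.
It also fails if it takes over 210 s, if anything falls off the work surface, if the arm or the gripper's body presses on something with over 40 N, if the wrist force passes 120 N, or if a joint passes its speed limit or range.

## Robot

A 7-joint arm with a two-finger parallel gripper is mounted at the origin on the work surface. World frame = base frame: x ahead of the robot, y to its left, z up, the work surface at z = 0. Lengths are in mm, angles in rad, forces in N, time in s.
With the tool pointing down it reaches from about 400 to 750 mm from the base axis. Payload 19.5 kg.
Tool frame: the origin (TCP) lies between the finger pads; the fingertips stand 8 mm ahead of it and the grasp point (between the pads) lies 11 mm behind it (env.tcp_to_tips is the distance from the TCP to the fingertips, in mm); z points along the fingers, y is the line along which they close (so a half turn about z gives the same grasp; the last joint's range is limited). The gripper opens to 85 mm and grips with 20 to 120 N. Pads are 22 mm wide; open, the fingers measure 114 mm over their backs; the gripper's body (76 mm by 85 mm) begins 54 mm behind the grasp point. The pads swing forward as they close: fully open they stand 13 mm farther back than shut.
Start: joints at [1.155, 0.707, -0.028, 1.485, 0.022, 0.951, -0.075], TCP at [209.956, -535.27, 239.268] pointing down, gripper open.
Joint ranges: [-2.71, 2.71], [-0.32, 2.16], [-1.57, 1.52], [0, 2.45], [-1.46, 4.6], [0, 2.02], [-2.83, 2.83]. Speed limits (rad/s): [1.89, 1.89, 2.57, 2.57, 3.01, 3.01, 3.01].

## Interface

Orientations are given as [roll, pitch, yaw] about the fixed x, y, z axes, in that order (R = Rz(yaw) Ry(pitch) Rx(roll)).
In Python, from rig import sensors, cams, workorder, look_for, env gives the robot as it stands. The module is installed in compiled form; this text tells all that it offers.
- The arm moves only by the tool apply_moves, never from a script. Its argument "commands" is a list of rows, each an object with "hand": the closure, from -1 (fully open) to 1 (shut); "offset": the shift along the tool's x, y, z in mm, a list of three; "angular": the turn, a rotation vector about the tool's x, y, z in rad, a list of three. In form: [{"hand": hand, "offset": [x, y, z], "angular": [ax, ay, az]}, ...]. A call has 1 to 8 rows; each row shifts and turns the commanded pose from where the row before left it, along the tool's axes as they then stand; what a row does not reach is not made up. A row lasts 1/8 s, in which the tool goes at most 62.5 mm and 10.7 degrees, less where a joint would pass 70% of its speed; a pose out of reach is approached as far as the arm can. A call is refused whole if a number of a shift passes 62.5 or a number of a turn 0.188, either way. A call with a gripper value outside its range is refused whole. The fingers move at their own pace and stop on an object; "squeeze" is the grip in N (left out, the last holds). Time passes only in rows, so rows that do not move let the fingers close. It gives the time, the measured TCP pose, the force, the opening and the grip force at its end, in the units of the state.
- sensors.observe(): the state, without advancing time (a new reading comes with each control period).
- cams.capture(name): name is "side" or "top"; returns a dict with "img" (384x512x3 uint8, red, green, blue), "fx", "fy", "cx", "cy" (pixels), "distortion" ([k1, k2, p1, p2, k3] as OpenCV has them; the pictures are not rectified), "cam_to_world" (4x4, takes a point from camera to world coordinates). Camera axes: x right, y down, z forward; pixel columns grow to the right and rows downward; lengths in mm; the calibration is good to about 2 mm. A picture is of the moment at which its call begins. There is no depth.
- workorder.job_done(): hands the job in; it is judged then, once.
Trained networks look in the newest picture that a camera, given by its name, has taken for a name from the list of things; names that differ only in an ending like _2 or _b are one class to them, and where a whole thing is asked for, a point or a joint stands for the part that bears it (a point fixed in the world has none). Each returns a list of dicts, best first, with "score" (0 to 1); they miss things now and then, are a little off and sometimes report something else, mostly with a low value. They report only what shows in the picture. A call takes as long as a camera call.
- look_for(query, camera): "pixel" ([row, column] in pixels, amid what is visible of it).
The state is a dict: "time": time; "joint_positions": joint angles; "joint_velocities": joint speeds; "tau": joint torques, N m; "ee_pos": TCP position; "ee_rot": TCP orientation; "wrist_force": force on the tool from outside, world axes, zero at the start; "moment": the same for the moment, N m; "opening": opening from 0.0 (shut) to 1.0 (fully open); "gripper_force": force on a finger pad.
Only numpy, scipy, OpenCV 4.12 (cv2) and the standard library are available. Lean on these libraries where they do the work, as an engineer would, in place of code of your own. Each camera call takes 0.05 s, during which the arm holds its last target. There are 200 camera calls.

## Working session

There is one attempt and no reset: what is moved stays moved. The work goes in short steps, Python scripts to look and compute and a tool call to move; the robot and the scene stay as the last step left them, time stands still between calls to the robot, and variables do not carry over. Pictures are saved under pics/ and viewed, at most 14 in all, crops included, and the job is handed in when it is done.

Besides the shell and the picture viewer there is one more tool, called after ">>>" as name([rows], argument=value, ...), one row to a line, values as JSON. apply_moves: Moves the arm, as the interface text tells. Its arguments: {"type":"object","properties":{"commands":{"type":"array"},"squeeze":{"type":"number"}},"required":["commands"]}

```bash
mkdir -p pics; python3 - <<'E'
from rig import sensors,cams,look_for
import cv2
print(sensors.observe())
for n in("side","top"):
    c=cams.capture(n);cv2.imwrite(f"pics/{n}0.png",c["img"][:,:,::-1])
    print(n,c["fx"],c["fy"],c["cx"],c["cy"],c["distortion"],c["cam_to_world"])
    for q in["bed","blank1","rosette1","tray","console","clamp_pad","gear_knob","clamp","bay1"]:
        print(q,[(round(d["score"],2),[round(float(v),1) for v in d["pixel"]]) for d in look_for(q,n)][:5])
E
```

```text
{'time': 0.0, 'joint_positions': array([ 1.15529835,  0.70711541, -0.02761048,  1.48499396,  0.02197101,
        0.95087498, -0.07551966]), 'joint_velocities': array([-3.56222894e-04, -6.20709400e-04,  1.72185840e-04,  1.53368798e-03,
        3.63875705e-04, -4.81815584e-05, -2.54113669e-04]), 'tau': array([-5.58761021e-04, -8.83202577e+01,  1.23416539e+00, -2.36166233e+01,
        1.68470037e-02,  6.54419578e-03, -4.57155227e-05]), 'ee_pos': array([ 209.87602888, -535.06179678,  238.82156047]), 'ee_rot': array([-3.14050235e+00,  1.49923952e-05,  3.73756528e-01]), 'wrist_force': array([-0.89376503, -0.52743016, -0.78968277]), 'moment': array([-0.01680212,  0.01402323, -0.00411568]), 'gripper_force': 0.0, 'opening': 0.9999814260618812}
side 479.4309502233013 479.4309502233013 259.41138926082266 193.6403784698264 [0.00376519 0.         0.         0.         0.        ] [[-9.41989062e-01 -2.12336779e-01  2.59941723e-01  1.84854282e+02]
 [-3.35012934e-01  6.42259411e-01 -6.89397696e-01  8.88456392e+02]
 [-2.05655311e-02 -7.36488928e-01 -6.76136907e-01  9.50778115e+02]
 [ 0.00000000e+00  
[... 695 characters left out ...]
0.          0.        ] [[ 4.37246309e-03 -9.95639100e-01  9.31861789e-02  4.37809952e+02]
 [-9.99881134e-01 -2.97516621e-03  1.51283330e-02 -2.03384898e+00]
 [-1.47851154e-02 -9.32412503e-02 -9.95533761e-01  1.10119166e+03]
 [ 0.00000000e+00  0.00000000e+00  0.00000000e+00  1.00000000e+00]]
bed [(0.61, [135.5, 280.6]), (0.37, [223.7, 226.7])]
blank1 [(0.74, [224.3, 311.1]), (0.59, [223.3, 226.1]), (0.53, [230.8, 256.0])]
rosette1 [(0.62, [156.1, 275.9]), (0.58, [158.6, 298.5])]
tray [(0.64, [195.5, 373.8])]
console [(0.84, [199.4, 138.8])]
clamp_pad [(0.8, [153.8, 326.3]), (0.72, [134.0, 283.3])]
gear_knob [(0.45, [217.8, 139.4])]
clamp [(0.65, [150.8, 326.9])]
bay1 [(0.75, [136.8, 277.7])]
```

```bash
python3 - <<'E'
import cv2
a=cv2.imread("pics/top0.png");cv2.imwrite("pics/t1.png",cv2.resize(a[90:290,90:450],(792,440),interpolation=cv2.INTER_CUBIC))
a=cv2.imread("pics/side0.png");cv2.imwrite("pics/s1.png",cv2.resize(a[90:370,130:400],(771,800*280//280),interpolation=cv2.INTER_CUBIC)[:600] if 0 else cv2.resize(a[90:370,130:400],(578,600),interpolation=cv2.INTER_CUBIC))
E
```

```text
(no output)
```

View pics/t1.png

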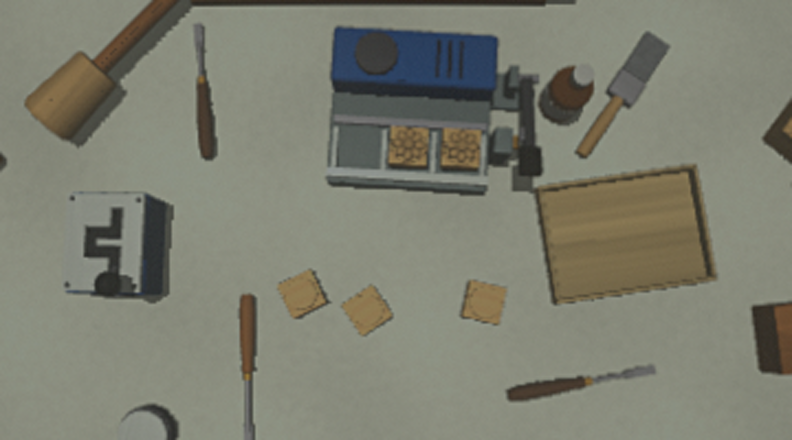

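View pics/s1.png

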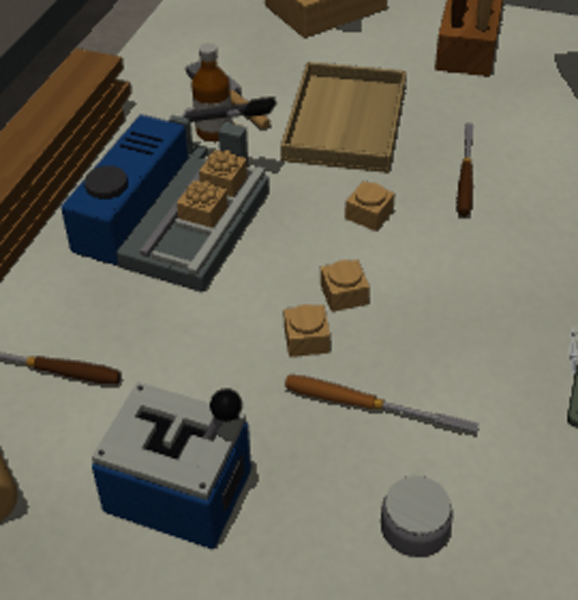

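```bash
cat > h.py <<'E'
import numpy as np,cv2
from scipy.spatial.transform import Rotation as R
def K(c): return np.array([[c["fx"],0,c["cx"]],[0,c["fy"],c["cy"]],[0,0,1.]])
def proj(c,P):
    T=np.linalg.inv(c["cam_to_world"]);r=cv2.Rodrigues(T[:3,:3])[0]
    return cv2.projectPoints(np.asarray(P,float).reshape(-1,3),r,T[:3,3],K(c),np.array(c["distortion"]))[0][:,0]
def back(c,uv,z):
    p=cv2.undistortPoints(np.array(uv,float).reshape(-1,1,2),K(c),np.array(c["distortion"]))[:,0]
    d=np.c_[p,np.ones(len(p))]@c["cam_to_world"][:3,:3].T;o=c["cam_to_world"][:3,3]
    return o+d*((z-o[2])/d[:,2])[:,None]
def tri(ca,ua,cb,ub):
    A=[];b=[]
    M=np.zeros((3,3));v=np.zeros(3)
    for c,u in((ca,ua),(cb,ub)):
        o=c["cam_to_world"][:3,3];d=back(c,[u],0)[0]-o;d/=np.linalg.norm(d);Q=np.eye(3)-np.outer(d,d);M+=Q;v+=Q@o
    return np.linalg.solve(M,v)
def pose(pts,x,y,yaw):
    c,s=np.cos(yaw),np.sin(yaw);p=np.asarray(pts,float);return np.c_[x+c*p[:,0]-s*p[:,1],y+s*p[:,0]+c*p[:,1],p[:,2]]
E
python3 - <<'E'
import cv2
a=cv2.imread("pics/top0.png")
cv2.imwrite("pics/bed.png",cv2.resize(a[100:182,235:341],None,fx=7,fy=7,interpolation=cv2.INTER_CUBIC))
b=cv2.resize(a[170:230,110:175],None,fx=6,fy=6,interpolation=cv2.INTER_CUBIC)
d=cv2.imread("pics/side0.png");b2=cv2.resize(d[265:350,165:255],None,fx=4.2353,fy=4.2353,interpolation=cv2.INTER_CUBIC)
import numpy as np
cv2.imwrite("pics/con.png",np.hstack([b,b2[:360]]) )
print(b.shape,b2.shape)
E
```

```text
(360, 390, 3) (360, 381, 3)
```

View pics/bed.png

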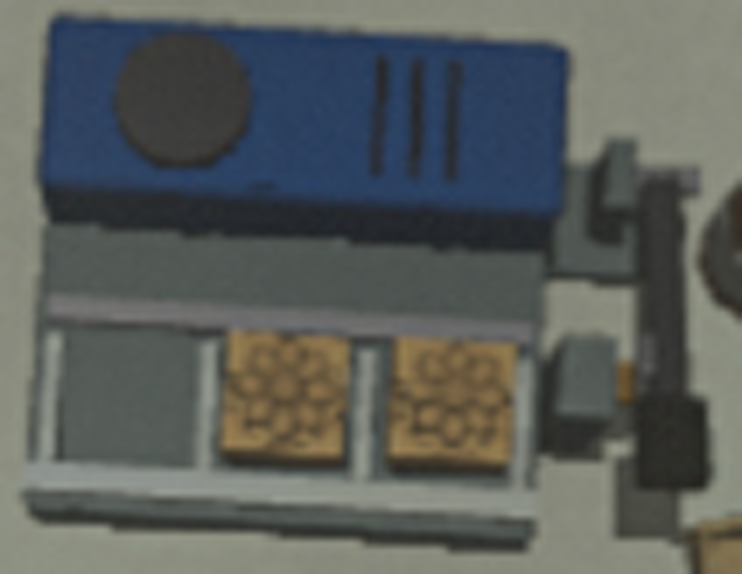

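View pics/con.png

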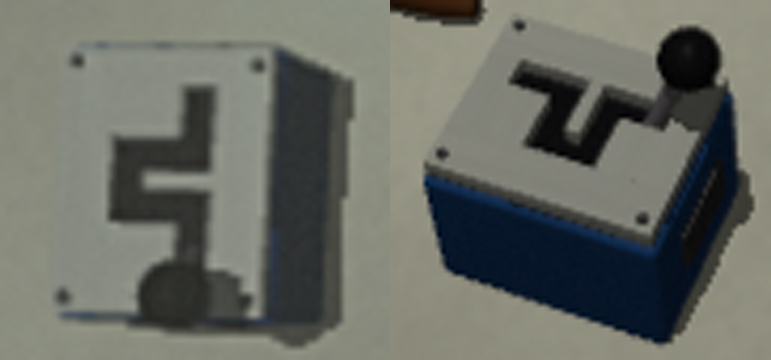

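```bash
cat > fit.py <<'E'
from rig import cams,look_for
from h import *
from scipy.optimize import least_squares,minimize
caps={n:cams.capture(n) for n in("top","side")};c=caps["top"]
def fit(name,uv,P,x0):
    f=lambda p:(proj(c,pose(P,*p[:3]))-uv).ravel()
    r=least_squares(f,x0,loss="soft_l1");print(name,np.round(r.x,3),"res px",np.round(np.abs(r.fun).reshape(-1,2),1).tolist());return r.x
b=np.array([(40,185),(557,215),(52,18),(567,48)],float);W=108
uv=np.array([(208,342),(203,467),(368,350),(360,478),(52,460),(512,485)])/7.+[235,100]
fit("bed",uv,[(30.5,33,40),(-30.5,33,40),(30.5,-33,40),(-30.5,-33,40),(-30.5,96,40),(-30.5,-96,40)],[530,0,0])
fit("housing",b/7+[235,100],[(75,W,85),(75,-W,85),(150,W,85),(150,-W,85)],[530,0,0])
uv=np.array([(537,187),(695,166),(717,278),(556,302)])/2.2+90
fit("tray",uv,[(80,110,30),(80,-110,30),(-80,-110,30),(-80,110,30)],[480,-300,.2])
uv=np.array([(80,45),(275,47),(265,320),(58,318),(117,137),(110,220),(215,88),(212,172)])/6+[110,170]
fit("console",uv,[(65,53,100),(65,-53,100),(-65,-53,100),(-65,53,100),(20,24,100),(-20,24,100),(44,-24,100),(4,-24,100)],[450,350,0])
a=np.linspace(0,2*np.pi,24,endpoint=False)
H=np.array([(sx*25,sy*25,z) for sx in(1,-1) for sy in(1,-1) for z in(0,34)]+[(21*np.cos(t),21*np.sin(t),42) for t in a])
def mask(n):
    hsv=cv2.cvtColor(caps[n]["img"],cv2.COLOR_RGB2HSV);return ((hsv[...,1]>85)&(hsv[...,0]<25)&(hsv[...,2]>50)).astype(np.uint8)
M={n:mask(n) for n in caps}
def comp(n,uv):
    k,l,s,_=cv2.connectedComponentsWithStats(M[n]);u=np.round(uv).astype(int);i=l[u[1],u[0]];return (l==i) if i else None
S=8
def iou(n,m,p,off=(0,0,0)):
    q=cv2.convexHull(np.round(proj(caps[n],pose(H,*p)+np.array(off))*S).astype(np.int32))
    q0=np.floor(q.min((0,1))/S-8).astype(int);q1=np.ceil(q.max((0,1))/S+8).astype(int);sz=(q1-q0)
    A=np.zeros((sz[1]*4,sz[0]*4),np.uint8);cv2.fillConvexPoly(A,((q-q0*S+S/2)/2).round().astype(np.int32),1)
    B=np.kron(m[q0[1]:q1[1],q0[0]:q1[0]],np.ones((4,4),np.uint8));return (A&B).sum()/((A|B).sum())
if __name__=="__main__":
  for d in look_for("blank1","top"):
    u=np.array(d["pixel"][::-1]);P=back(c,[u],38)[0]
    m=comp("top",u)
    if m is None or m.sum()>900: continue
    s=comp("side",proj(caps["side"],[P])[0]);
    if s is not None and s.sum()>2500: s=None
    out=[]
    for ms in([("top",m)],[("side",s)],[("top",m),("side",s)]):
        if ms[0][1] is None or ms[-1][1] is None: continue
        best=min((minimize(lambda p:-sum(iou(n,mm,p) for n,mm in ms),[P[0],P[1],y0],method="Nelder-Mead",options=dict(initial_simplex=[[P[0],P[1],y0],[P[0]+5,P[1],y0],[P[0],P[1]+5,y0],[P[0],P[1],y0+.2]])) for y0 in(-.5,0,.5)),key=lambda r:r.fun)
        out.append((np.round(best.x,2).tolist(),round(-best.fun/len(ms),3)))
    print(d["score"],u.round(1),m.sum(),None if s is None else s.sum(),out)
E
python3 fit.py
```

```text
bed [637.15  -36.847  50.213] res px [[0.3, 1.9], [0.1, 0.7], [0.1, 1.9], [0.0, 0.3], [0.0, 0.5], [0.1, 0.5]]
housing [635.437 -36.333 -75.458] res px [[1.1, 0.6], [1.1, 1.0], [1.0, 1.0], [0.9, 0.8]]
tray [ 5.27027e+02 -3.28819e+02  1.49000e-01] res px [[0.4, 0.6], [0.4, 1.6], [0.1, 0.8], [0.1, 1.1]]
console [ 5.06886e+02  3.48498e+02 -9.00000e-03] res px [[3.7, 0.8], [1.1, 0.8], [0.9, 0.6], [2.2, 0.3], [0.5, 0.0], [0.1, 0.5], [0.5, 0.2], [0.4, 0.1]]
0.73 [227.2 222.3] 278 450 [([445.62, 106.11, -1.08], np.float64(0.872)), ([447.12, 105.0, 0.4], np.float64(0.929)), ([446.53, 105.37, 0.42], np.float64(0.897))]
0.55 [308.1 226.9] 280 376 [([435.24, -135.84, -0.24], np.float64(0.869)), ([436.93, -135.54, -0.18], np.float64(0.919)), ([436.02, -135.03, -0.22], np.float64(0.889))]
0.53 [257.9 228.2] 280 426 [([424.78, 18.99, 0.61], np.float64(0.919)), ([425.65, 18.44, 0.52], np.float64(0.916)), ([425.38, 19.17, 0.54], np.float64(0.913))]
```

```bash
cat > ros.py <<'E'
import fit
from fit import *
R8=np.array([(sx*25,sy*25,z) for sx in(1,-1) for sy in(1,-1) for z in(0,34)]+[(22*np.cos(t),22*np.sin(t),46) for t in a])
fit.H=R8
for d in look_for("rosette1","top")[:3]:
    u=np.array(d["pixel"][::-1]);P=back(c,[u],70)[0];m=comp("top",u)
    if m is None: continue
    s=comp("side",proj(caps["side"],[P])[0])
    o=[]
    # fence hides the lowest 10 mm: raise hull base
    fit.H=R8.copy();fit.H[:8,2]=np.where(R8[:8,2]==0,10,34)
    r=minimize(lambda p:-iou("top",m,p,(0,0,30)),[P[0],P[1],-.05],method="Nelder-Mead",options=dict(initial_simplex=[[P[0],P[1],-.05],[P[0]+5,P[1],-.05],[P[0],P[1]+5,-.05],[P[0],P[1],.1]]))
    print(d["score"],u.round(),m.sum(),None if s is None else s.sum(),r.x.round(2),round(-r.fun,3))
for b in ([636.5,-36.6,-.055],):
    print("bays",[pose([(0,y,0)],*b)[0].round(1).tolist() for y in(66,0,-66)])
    q=proj(c,pose([(30.5,96,40),(30.5,-96,40),(-30.5,96,40),(-30.5,-96,40)],*b));print("pred in bed.png",((q-[235,100])*7).round())
    for n in caps: print(n,proj(caps[n],pose([(0,66,30),(0,0,30),(0,-66,30)],*b)).round(1).tolist())
E
python3 ros.py | grep -v "^bed\|^hous\|^tray\|^cons"
```

```text
0.73 [274. 155.] 293 637 [ 6.3973e+02 -3.4790e+01 -8.0000e-02] 0.867
0.58 [301. 159.] 300 637 [ 6.3845e+02 -1.0319e+02 -9.0000e-02] 0.857
bays [[640.1, 29.3, 0.0], [636.5, -36.6, 0.0], [632.9, -102.5, 0.0]]
pred in bed.png [[ 60. 321.]
 [517. 347.]
 [ 51. 465.]
 [510. 491.]]
top [[253.3, 157.3], [275.5, 158.6], [297.8, 159.8]]
side [[215.5, 204.3], [225.8, 189.5], [235.4, 175.6]]
```

>>> apply_moves([
  {"hand": -1, "offset": [0, 0, 0], "angular": [0, 0, -0.164]},
  {"hand": -1, "offset": [0, 0, 0], "angular": [0, 0, -0.164]},
  {"hand": -1, "offset": [0, 0, 0], "angular": [0, 0, -0.164]},
  {"hand": -1, "offset": [0, 0, 0], "angular": [0, 0, -0.164]},
  {"hand": -1, "offset": [0, 0, 0], "angular": [0, 0, -0.164]},
  {"hand": -1, "offset": [0, 0, 0], "angular": [0, 0, -0.164]},
  {"hand": -1, "offset": [0, 0, 0], "angular": [0, 0, -0.164]},
], squeeze=50)

```text
time: 2.17
ee_pos: [209.9, -535.3, 239.3]
ee_rot: [-3.141, -0.0, 1.527]
wrist_force: [-0.7, 0.3, -0.8]
opening: 1.002
gripper_force: 0.0
```

>>> apply_moves([
  {"hand": -1, "offset": [40, 36, 0], "angular": [0, 0, 0]},
  {"hand": -1, "offset": [40, 36, 0], "angular": [0, 0, 0]},
  {"hand": -1, "offset": [40, 36, 0], "angular": [0, 0, 0]},
  {"hand": -1, "offset": [40, 36, 0], "angular": [0, 0, 0]},
  {"hand": -1, "offset": [40, 36, 0], "angular": [0, 0, 0]},
  {"hand": -1, "offset": [40, 36, 0], "angular": [0, 0, 0]},
  {"hand": -1, "offset": [40, 36, 0], "angular": [0, 0, 0]},
  {"hand": -1, "offset": [40, 36, 0], "angular": [0, 0, 0]},
])

```text
time: 3.18
ee_pos: [514.4, -228.5, 239.4]
ee_rot: [3.142, 0.0, 1.522]
wrist_force: [-0.5, -1.4, -0.2]
opening: 1.001
gripper_force: 0.0
```

>>> apply_moves([
  {"hand": -1, "offset": [44, 39, 0], "angular": [0, 0, 0]},
  {"hand": -1, "offset": [44, 39, 0], "angular": [0, 0, 0]},
  {"hand": -1, "offset": [44, 38, 0], "angular": [0, 0, 0]},
  {"hand": -1, "offset": [0, 0, 45], "angular": [0, 0, 0]},
  {"hand": -1, "offset": [0, 0, 45], "angular": [0, 0, 0]},
  {"hand": -1, "offset": [0, 0, 45], "angular": [0, 0, 0]},
  {"hand": -1, "offset": [0, 0, 0], "angular": [0, 0, 0]},
])

```text
time: 4.05
ee_pos: [634.3, -103.4, 102.0]
ee_rot: [-3.137, -0.0, 1.522]
wrist_force: [-0.1, 0.4, 1.2]
opening: 1.002
gripper_force: 0.0
```

```bash
cat > plan.py <<'E'
import sys
from rig import sensors
from h import *
s=sensors.observe();t=[float(v) for v in sys.argv[1:]]
r=R.from_euler("xyz",s["ee_rot"]);print("now",s["time"],s["ee_pos"].round(1),s["ee_rot"].round(3),round(s["opening"],3),s["wrist_force"].round(1))
dy=t[3]-s["ee_rot"][2];print("turn tool z",round(-dy,3),"offset now",r.inv().apply(np.array(t[:3])-s["ee_pos"]).round(1),"offset after turn",R.from_euler("xyz",[np.pi,0,t[3]]).inv().apply(np.array(t[:3])-s["ee_pos"]).round(1))
E
python3 plan.py 637 -103 50 1.52
python3 - <<'E'
from rig import cams
import cv2
a=cams.capture("side")["img"][:,:,::-1]
cv2.imwrite("pics/s2.png",cv2.resize(a[110:240,160:310],None,fx=4.5,fy=4.5,interpolation=cv2.INTER_CUBIC))
E
```

```text
now 4.05 [ 634.3 -103.4  102. ] [-3.137 -0.     1.522] 1.002 [-0.1  0.4  1.2]
turn tool z 0.002 offset now [ 0.6  3.  52. ] offset after turn [ 0.6  2.7 52. ]
```

View pics/s2.png

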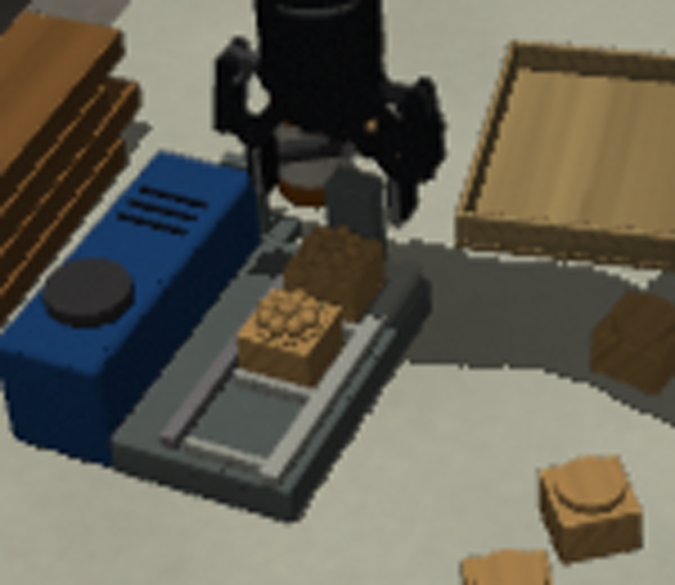

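>>> apply_moves([
  {"hand": -1, "offset": [0, 2, 18], "angular": [0, 0, 0]},
  {"hand": -1, "offset": [0, 0, 18], "angular": [0, 0, 0]},
  {"hand": -1, "offset": [0, 0, 15], "angular": [0, 0, 0]},
  {"hand": 0.1, "offset": [0, 0, 0], "angular": [0, 0, 0]},
  {"hand": 0.5, "offset": [0, 0, 0], "angular": [0, 0, 0]},
  {"hand": 1, "offset": [0, 0, 0], "angular": [0, 0, 0]},
  {"hand": 1, "offset": [0, 0, 0], "angular": [0, 0, 0]},
  {"hand": 1, "offset": [0, 0, 0], "angular": [0, 0, 0]},
], squeeze=40)

```text
time: 5.1
ee_pos: [638.0, -103.7, 54.0]
ee_rot: [3.141, -0.0, 1.522]
wrist_force: [-0.6, -0.1, 6.5]
opening: 0.574
gripper_force: 42.4
```

>>> apply_moves([
  {"hand": 1, "offset": [0, 0, -30], "angular": [0, 0, 0]},
  {"hand": 1, "offset": [0, 0, -50], "angular": [0, 0, 0]},
  {"hand": 1, "offset": [0, 0, -60], "angular": [0, 0, 0]},
  {"hand": 1, "offset": [0, 0, 0], "angular": [0, 0, 0]},
])

```text
time: 5.6
ee_pos: [639.2, -103.8, 197.8]
ee_rot: [3.135, 0.0, 1.522]
wrist_force: [-0.0, -0.6, -1.8]
opening: 0.57
gripper_force: 41.9
```

>>> apply_moves([
  {"hand": 1, "offset": [-47, -15, 0], "angular": [0, 0, 0]},
  {"hand": 1, "offset": [-47, -15, 0], "angular": [0, 0, 0]},
  {"hand": 1, "offset": [-47, -15, 0], "angular": [0, 0, 0]},
  {"hand": 1, "offset": [-47, -15, 0], "angular": [0, 0, 0]},
  {"hand": 1, "offset": [-47, -15, 0], "angular": [0, 0, 0]},
  {"hand": 1, "offset": [-46, -15, 0], "angular": [0, 0, 0]},
  {"hand": 1, "offset": [0, 0, 0], "angular": [0, 0, 0]},
])

```text
time: 6.48
ee_pos: [531.6, -383.6, 192.4]
ee_rot: [-3.14, 0.001, 1.517]
wrist_force: [1.6, 1.1, -1.4]
opening: 0.572
gripper_force: 41.8
```

>>> apply_moves([
  {"hand": 1, "offset": [0, 0, 50], "angular": [0, 0, 0]},
  {"hand": 1, "offset": [0, 0, 50], "angular": [0, 0, 0]},
  {"hand": 1, "offset": [0, 0, 30], "angular": [0, 0, 0]},
  {"hand": 1, "offset": [0, 0, 0], "angular": [0, 0, 0]},
])

```text
time: 6.98
ee_pos: [533.3, -378.7, 61.4]
ee_rot: [-3.138, -0.002, 1.523]
wrist_force: [-0.6, -0.5, -0.3]
opening: 0.577
gripper_force: 41.8
```

```bash
python3 plan.py 534 -380 29.5 1.52
python3 - <<'E'
from rig import cams
import cv2
a=cams.capture("side")["img"][:,:,::-1]
cv2.imwrite("pics/s3.png",cv2.resize(a[100:240,180:340],None,fx=4,fy=4,interpolation=cv2.INTER_CUBIC))
E
```

```text
now 6.975 [ 533.3 -378.7   61.4] [-3.138e+00 -2.000e-03  1.523e+00] 0.577 [-0.6 -0.5 -0.3]
turn tool z 0.003 offset now [-1.4  0.9 31.9] offset after turn [-1.3  0.8 31.9]
```

View pics/s3.png

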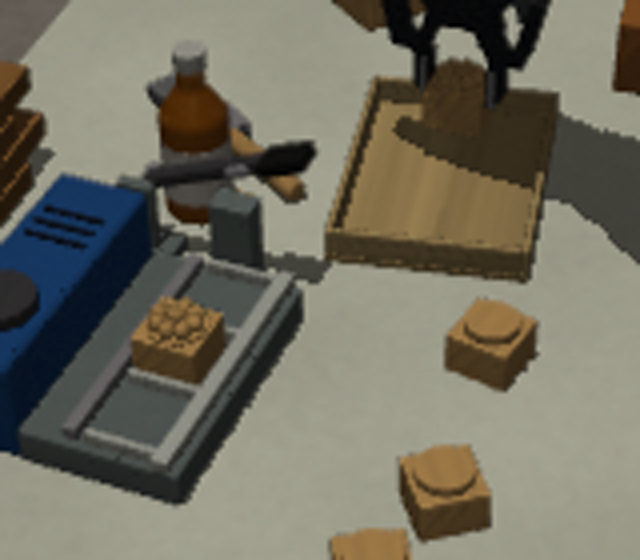

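>>> apply_moves([
  {"hand": 1, "offset": [0, 0, 14], "angular": [0, 0, 0]},
  {"hand": 1, "offset": [0, 0, 9], "angular": [0, 0, 0]},
  {"hand": 1, "offset": [0, 0, 4], "angular": [0, 0, 0]},
  {"hand": 1, "offset": [0, 0, 2], "angular": [0, 0, 0]},
  {"hand": 1, "offset": [0, 0, 1], "angular": [0, 0, 0]},
  {"hand": 1, "offset": [0, 0, 0], "angular": [0, 0, 0]},
])

```text
time: 7.78
ee_pos: [534.0, -380.0, 33.4]
ee_rot: [3.141, 0.0, 1.522]
wrist_force: [0.1, 0.9, -0.6]
opening: 0.574
gripper_force: 41.8
```

>>> apply_moves([
  {"hand": 1, "offset": [0, 0, 1], "angular": [0, 0, 0]},
  {"hand": 1, "offset": [0, 0, 1], "angular": [0, 0, 0]},
  {"hand": 1, "offset": [0, 0, 0], "angular": [0, 0, 0]},
])

```text
time: 8.15
ee_pos: [533.9, -379.9, 31.2]
ee_rot: [-3.141, -0.0, 1.522]
wrist_force: [-0.3, 0.2, -0.7]
opening: 0.575
gripper_force: 41.8
```

>>> apply_moves([
  {"hand": 1, "offset": [0, 0, 1], "angular": [0, 0, 0]},
  {"hand": 1, "offset": [0, 0, 0], "angular": [0, 0, 0]},
])

```text
time: 8.4
ee_pos: [533.9, -379.9, 30.2]
ee_rot: [-3.141, -0.0, 1.522]
wrist_force: [0.0, 0.6, -0.5]
opening: 0.57
gripper_force: 41.8
```

>>> apply_moves([
  {"hand": 1, "offset": [0, 0, 1], "angular": [0, 0, 0]},
  {"hand": 1, "offset": [0, 0, 0], "angular": [0, 0, 0]},
])

```text
time: 8.65
ee_pos: [534.0, -380.0, 29.9]
ee_rot: [3.142, 0.0, 1.522]
wrist_force: [-4.0, 2.5, 11.4]
opening: 0.571
gripper_force: 43.1
```

>>> apply_moves([
  {"hand": 0, "offset": [0, 0, 0], "angular": [0, 0, 0]},
  {"hand": -1, "offset": [0, 0, 0], "angular": [0, 0, 0]},
  {"hand": -1, "offset": [0, 0, 0], "angular": [0, 0, 0]},
  {"hand": -1, "offset": [0, 0, -20], "angular": [0, 0, 0]},
  {"hand": -1, "offset": [0, 0, -45], "angular": [0, 0, 0]},
  {"hand": -1, "offset": [0, 0, -50], "angular": [0, 0, 0]},
  {"hand": -1, "offset": [0, 0, -50], "angular": [0, 0, 0]},
  {"hand": -1, "offset": [0, 0, 0], "angular": [0, 0, 0]},
])

```text
time: 9.65
ee_pos: [535.1, -380.6, 199.3]
ee_rot: [3.136, 0.003, 1.522]
wrist_force: [-0.4, 1.2, -0.4]
opening: 0.999
gripper_force: 0.0
```

>>> apply_moves([
  {"hand": -1, "offset": [43.5, 11, 0], "angular": [0, 0, 0]},
  {"hand": -1, "offset": [43.5, 11, 0], "angular": [0, 0, 0]},
  {"hand": -1, "offset": [43.5, 11, 0], "angular": [0, 0, 0]},
  {"hand": -1, "offset": [43.5, 11, 0], "angular": [0, 0, 0]},
  {"hand": -1, "offset": [43.5, 11, 0], "angular": [0, 0, 0]},
  {"hand": -1, "offset": [43.5, 11, 0], "angular": [0, 0, 0]},
  {"hand": -1, "offset": [43.5, 11, 0], "angular": [0, 0, 0]},
  {"hand": -1, "offset": [43.5, 11, 0], "angular": [0, 0, 0]},
])

```text
time: 10.65
ee_pos: [639.0, -35.2, 194.7]
ee_rot: [-3.142, -0.0, 1.522]
wrist_force: [-0.6, -0.2, -0.3]
opening: 1.001
gripper_force: 0.0
```

>>> apply_moves([
  {"hand": -1, "offset": [0, 0, 40], "angular": [0, 0, 0]},
  {"hand": -1, "offset": [0, 0, 50], "angular": [0, 0, 0]},
  {"hand": -1, "offset": [0, 0, 0], "angular": [0, 0, 0]},
])

```text
time: 11.02
ee_pos: [637.3, -36.6, 102.1]
ee_rot: [-3.136, 0.0, 1.522]
wrist_force: [-0.1, -0.4, 1.3]
opening: 0.998
gripper_force: 0.0
```

```bash
python3 plan.py 639 -36 54 1.52
python3 - <<'E'
from rig import cams
import cv2
a=cams.capture("side")["img"][:,:,::-1]
cv2.imwrite("pics/s4.png",cv2.resize(a[100:240,180:340],None,fx=4,fy=4,interpolation=cv2.INTER_CUBIC))
E
```

```text
now 11.025 [637.3 -36.6 102.1] [-3.136  0.     1.522] 0.998 [-0.1 -0.4  1.3]
turn tool z 0.002 offset now [ 0.7  1.9 48.1] offset after turn [ 0.7  1.7 48.1]
```

View pics/s4.png

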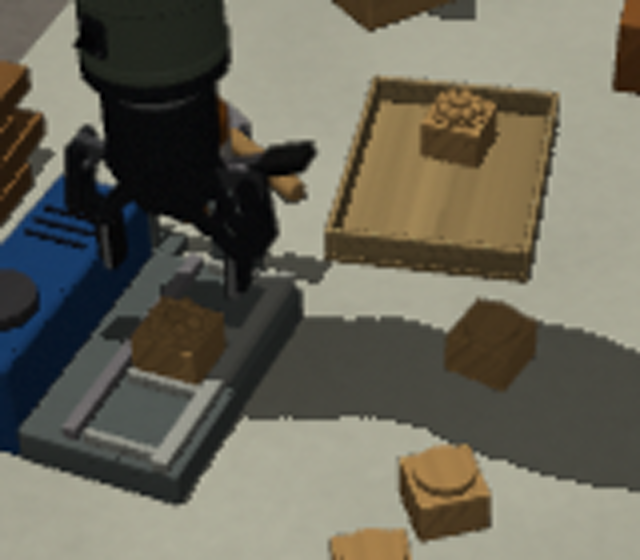

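>>> apply_moves([
  {"hand": -1, "offset": [0, 0, 18], "angular": [0, 0, 0]},
  {"hand": -1, "offset": [0, 0, 18], "angular": [0, 0, 0]},
  {"hand": -1, "offset": [0, 0, 14], "angular": [0, 0, 0]},
  {"hand": 0.1, "offset": [0, 0, 0], "angular": [0, 0, 0]},
  {"hand": 0.5, "offset": [0, 0, 0], "angular": [0, 0, 0]},
  {"hand": 1, "offset": [0, 0, 0], "angular": [0, 0, 0]},
  {"hand": 1, "offset": [0, 0, 0], "angular": [0, 0, 0]},
  {"hand": 1, "offset": [0, 0, 0], "angular": [0, 0, 0]},
], squeeze=40)

```text
time: 12.08
ee_pos: [639.3, -36.7, 54.9]
ee_rot: [3.141, -0.0, 1.522]
wrist_force: [-1.0, 0.2, 5.9]
opening: 0.573
gripper_force: 42.1
```

>>> apply_moves([
  {"hand": 1, "offset": [0, 0, -30], "angular": [0, 0, 0]},
  {"hand": 1, "offset": [0, 0, -55], "angular": [0, 0, 0]},
  {"hand": 1, "offset": [0, 0, -60], "angular": [0, 0, 0]},
  {"hand": 1, "offset": [0, 0, 0], "angular": [0, 0, 0]},
])

```text
time: 12.58
ee_pos: [640.4, -36.7, 203.8]
ee_rot: [3.135, -0.0, 1.521]
wrist_force: [0.3, 0.3, -0.9]
opening: 0.573
gripper_force: 41.8
```

>>> apply_moves([
  {"hand": 1, "offset": [-41.5, -17.8, 0], "angular": [0, 0, 0]},
  {"hand": 1, "offset": [-41.5, -17.8, 0], "angular": [0, 0, 0]},
  {"hand": 1, "offset": [-41.5, -17.8, 0], "angular": [0, 0, 0]},
  {"hand": 1, "offset": [-41.5, -17.8, 0], "angular": [0, 0, 0]},
  {"hand": 1, "offset": [-41.5, -17.8, 0], "angular": [0, 0, 0]},
  {"hand": 1, "offset": [-41.5, -17.8, 0], "angular": [0, 0, 0]},
  {"hand": 1, "offset": [0, 0, 0], "angular": [0, 0, 0]},
  {"hand": 1, "offset": [0, 0, 0], "angular": [0, 0, 0]},
])

```text
time: 13.58
ee_pos: [520.2, -279.5, 199.0]
ee_rot: [-3.141, -0.001, 1.522]
wrist_force: [0.0, 0.1, -1.4]
opening: 0.575
gripper_force: 41.8
```

```bash
python3 plan.py 519.6 -279.6 36 1.52
```

```text
now 13.575 [ 520.2 -279.5  199. ] [-3.141e+00 -1.000e-03  1.522e+00] 0.575 [ 0.   0.1 -1.4]
turn tool z 0.002 offset now [ -0.2  -0.5 163. ] offset after turn [-1.00e-01 -6.00e-01  1.63e+02]
```

>>> apply_moves([
  {"hand": 1, "offset": [0, 0, 50], "angular": [0, 0, 0]},
  {"hand": 1, "offset": [0, 0, 55], "angular": [0, 0, 0]},
  {"hand": 1, "offset": [0, 0, 40], "angular": [0, 0, 0]},
  {"hand": 1, "offset": [0, 0, 10], "angular": [0, 0, 0]},
  {"hand": 1, "offset": [0, 0, 6], "angular": [0, 0, 0]},
  {"hand": 1, "offset": [0, 0, 3], "angular": [0, 0, 0]},
  {"hand": 1, "offset": [0, 0, 2], "angular": [0, 0, 0]},
  {"hand": 1, "offset": [0, 0, 0], "angular": [0, 0, 0]},
])

```text
time: 14.58
ee_pos: [520.2, -280.3, 33.7]
ee_rot: [3.141, 0.0, 1.522]
wrist_force: [-0.0, -0.4, 0.1]
opening: 0.576
gripper_force: 41.7
```

>>> apply_moves([
  {"hand": 1, "offset": [0, 0, 1], "angular": [0, 0, 0]},
  {"hand": 1, "offset": [0, 0, 0], "angular": [0, 0, 0]},
])

```text
time: 14.82
ee_pos: [520.0, -280.2, 32.3]
ee_rot: [3.142, -0.0, 1.522]
wrist_force: [0.3, -0.1, -0.4]
opening: 0.57
gripper_force: 41.7
```

>>> apply_moves([
  {"hand": 1, "offset": [0, 0, 1], "angular": [0, 0, 0]},
  {"hand": 1, "offset": [0, 0, 0], "angular": [0, 0, 0]},
])

```text
time: 15.08
ee_pos: [520.0, -280.1, 31.2]
ee_rot: [-3.141, -0.0, 1.522]
wrist_force: [-0.3, -0.1, -0.9]
opening: 0.574
gripper_force: 41.7
```

>>> apply_moves([
  {"hand": 1, "offset": [0, 0, 0.5], "angular": [0, 0, 0]},
  {"hand": 1, "offset": [0, 0, 0], "angular": [0, 0, 0]},
])

```text
time: 15.32
ee_pos: [520.0, -280.2, 31.0]
ee_rot: [-3.142, 0.0, 1.522]
wrist_force: [-1.5, 0.6, 4.7]
opening: 0.572
gripper_force: 42.3
```

Contact. Release, rise, and look again at the blanks.

>>> apply_moves([
  {"hand": 0, "offset": [0, 0, 0], "angular": [0, 0, 0]},
  {"hand": -1, "offset": [0, 0, 0], "angular": [0, 0, 0]},
  {"hand": -1, "offset": [0, 0, 0], "angular": [0, 0, 0]},
  {"hand": -1, "offset": [0, 0, -20], "angular": [0, 0, 0]},
  {"hand": -1, "offset": [0, 0, -45], "angular": [0, 0, 0]},
  {"hand": -1, "offset": [0, 0, -50], "angular": [0, 0, 0]},
  {"hand": -1, "offset": [0, 0, -50], "angular": [0, 0, 0]},
  {"hand": -1, "offset": [0, 0, 0], "angular": [0, 0, 0]},
])

```text
time: 16.32
ee_pos: [521.2, -280.6, 200.5]
ee_rot: [3.136, 0.002, 1.522]
wrist_force: [0.7, 0.5, -0.9]
opening: 1.003
gripper_force: 0.0
```

```bash
python3 fit.py | grep -v "^bed\|^hous\|^tray\|^cons"; python3 - <<'E'
from rig import cams
import cv2,numpy as np
a=cams.capture("side")["img"][:,:,::-1];b=cams.capture("top")["img"][:,:,::-1]
cv2.imwrite("pics/s5.png",np.hstack([cv2.resize(a[100:270,160:340],(400,378)),cv2.resize(b[100:270,170:350],(400,378))]))
E
```

```text
0.77 [225.8 224.1] 279 450 [([445.76, 106.42, -1.1], np.float64(0.88)), ([447.29, 105.04, 0.39], np.float64(0.93)), ([446.6, 105.58, 0.42], np.float64(0.899))]
0.73 [259.3 230.5] 279 426 [([424.55, 18.96, 0.62], np.float64(0.918)), ([426.16, 18.62, -1.07], np.float64(0.919)), ([424.98, 18.2, 0.58], np.float64(0.91))]
0.69 [308.5 226.1] 280 375 [([435.57, -135.82, -0.15], np.float64(0.864)), ([437.38, -135.97, -0.18], np.float64(0.922)), ([436.37, -136.6, -0.19], np.float64(0.885))]
```

View pics/s5.png

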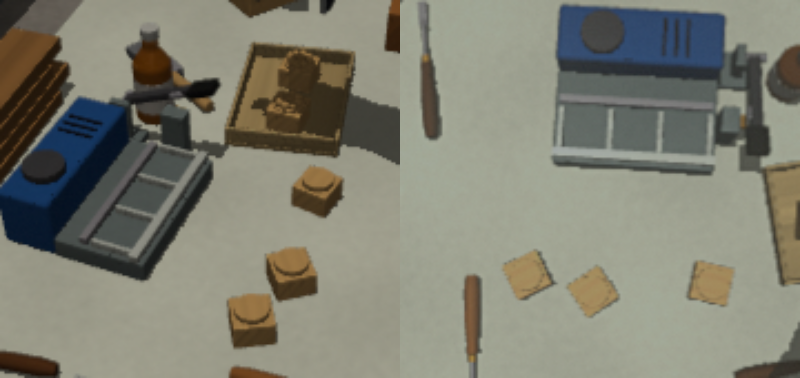

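>>> apply_moves([
  {"hand": -1, "offset": [46.7, -30.2, 0], "angular": [0, 0, 0]},
  {"hand": -1, "offset": [46.7, -30.2, 0], "angular": [0, 0, 0]},
  {"hand": -1, "offset": [46.7, -30.2, 0], "angular": [0, 0, 0]},
  {"hand": -1, "offset": [0, 0, 0], "angular": [0, 0, 0.13]},
  {"hand": -1, "offset": [0, 0, 50], "angular": [0, 0, 0]},
  {"hand": -1, "offset": [0, 0, 50], "angular": [0, 0, 0]},
  {"hand": -1, "offset": [0, 0, 15], "angular": [0, 0, 0]},
  {"hand": -1, "offset": [0, 0, 0], "angular": [0, 0, 0]},
])

```text
time: 17.58
ee_pos: [435.8, -135.4, 79.8]
ee_rot: [-3.139, -0.0, 1.392]
wrist_force: [-0.2, -1.4, -0.5]
opening: 0.997
gripper_force: 0.0
```

```bash
python3 plan.py 436.5 -136 24 1.39
```

```text
now 17.575 [ 435.8 -135.4   79.8] [-3.139 -0.     1.392] 0.997 [-0.2 -1.4 -0.5]
turn tool z 0.002 offset now [-0.5  1.  55.8] offset after turn [-0.4  0.8 55.8]
```

>>> apply_moves([
  {"hand": -1, "offset": [0, 0, 25], "angular": [0, 0, 0]},
  {"hand": -1, "offset": [0, 0, 18], "angular": [0, 0, 0]},
  {"hand": -1, "offset": [0, 0, 11], "angular": [0, 0, 0]},
  {"hand": 0.1, "offset": [0, 0, 0], "angular": [0, 0, 0]},
  {"hand": 0.5, "offset": [0, 0, 0], "angular": [0, 0, 0]},
  {"hand": 1, "offset": [0, 0, 0], "angular": [0, 0, 0]},
  {"hand": 1, "offset": [0, 0, 0], "angular": [0, 0, 0]},
  {"hand": 1, "offset": [0, 0, 0], "angular": [0, 0, 0]},
], squeeze=40)

```text
time: 18.58
ee_pos: [436.7, -135.9, 27.8]
ee_rot: [3.14, 0.0, 1.392]
wrist_force: [-1.5, 0.6, 9.7]
opening: 0.573
gripper_force: 39.5
```

>>> apply_moves([
  {"hand": 1, "offset": [0, 0, -25], "angular": [0, 0, 0]},
  {"hand": 1, "offset": [0, 0, -50], "angular": [0, 0, 0]},
  {"hand": 1, "offset": [0, 0, -50], "angular": [0, 0, 0]},
  {"hand": 1, "offset": [0, 0, 0], "angular": [0, 0, -0.13]},
  {"hand": 1, "offset": [0, 0, 0], "angular": [0, 0, 0]},
])

```text
time: 19.2
ee_pos: [436.4, -136.1, 152.5]
ee_rot: [3.141, 0.0, 1.521]
wrist_force: [-0.5, 0.3, -1.0]
opening: 0.571
gripper_force: 42.4
```

```bash
python3 plan.py 634.7 -102.3 64 1.52
```

```text
now 19.2 [ 436.4 -136.1  152.5] [3.141 0.    1.521] 0.571 [-0.5  0.3 -1. ]
turn tool z 0.001 offset now [ 43.6 196.3  88.7] offset after turn [ 43.8 196.4  88.5]
```

>>> apply_moves([
  {"hand": 1, "offset": [8.7, 39.3, 0], "angular": [0, 0, 0]},
  {"hand": 1, "offset": [8.7, 39.3, 0], "angular": [0, 0, 0]},
  {"hand": 1, "offset": [8.7, 39.3, 0], "angular": [0, 0, 0]},
  {"hand": 1, "offset": [8.7, 39.3, 0], "angular": [0, 0, 0]},
  {"hand": 1, "offset": [8.7, 39.3, 0], "angular": [0, 0, 0]},
  {"hand": 1, "offset": [0, 0, 50], "angular": [0, 0, 0]},
  {"hand": 1, "offset": [0, 0, 28], "angular": [0, 0, 0]},
  {"hand": 1, "offset": [0, 0, 0], "angular": [0, 0, 0]},
])

```text
time: 20.2
ee_pos: [633.5, -101.6, 71.8]
ee_rot: [-3.137, -0.0, 1.52]
wrist_force: [0.4, -0.2, -0.2]
opening: 0.574
gripper_force: 42.3
```

```bash
python3 plan.py 634.7 -102.3 58 1.52;python3 - <<'E'
from rig import cams
import cv2,numpy as np
a=cams.capture("side")["img"][:,:,::-1]
cv2.imwrite("pics/s6.png",cv2.resize(a[120:230,190:300],(600,600),interpolation=cv2.INTER_CUBIC))
E
```

```text
now 20.2 [ 633.5 -101.6   71.8] [-3.137 -0.     1.52 ] 0.574 [ 0.4 -0.2 -0.2]
turn tool z -0.0 offset now [-0.6  1.3 13.8] offset after turn [-0.6  1.2 13.8]
```

View pics/s6.png

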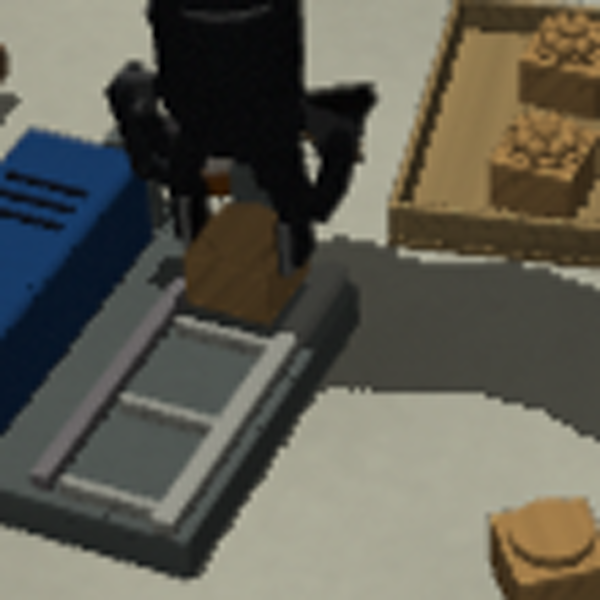

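>>> apply_moves([
  {"hand": 1, "offset": [0, 0, 3], "angular": [0, 0, 0]},
  {"hand": 1, "offset": [0, 0, 2], "angular": [0, 0, 0]},
  {"hand": 1, "offset": [0, 0, 1], "angular": [0, 0, 0]},
  {"hand": 1, "offset": [0, 0, 0], "angular": [0, 0, 0]},
])

```text
time: 20.75
ee_pos: [634.8, -102.0, 68.0]
ee_rot: [3.141, -0.0, 1.522]
wrist_force: [-0.4, 0.0, -1.7]
opening: 0.574
gripper_force: 42.3
```

>>> apply_moves([
  {"hand": 1, "offset": [0, 0, 2], "angular": [0, 0, 0]},
  {"hand": 1, "offset": [0, 0, 2], "angular": [0, 0, 0]},
  {"hand": 1, "offset": [0, 0, 0], "angular": [0, 0, 0]},
])

```text
time: 21.12
ee_pos: [634.7, -101.9, 63.6]
ee_rot: [-3.141, -0.0, 1.522]
wrist_force: [-0.3, -0.2, -1.8]
opening: 0.574
gripper_force: 42.3
```

>>> apply_moves([
  {"hand": 1, "offset": [0, 0, 1], "angular": [0, 0, 0]},
  {"hand": 1, "offset": [0, 0, 1], "angular": [0, 0, 0]},
  {"hand": 1, "offset": [0, 0, 0], "angular": [0, 0, 0]},
])

```text
time: 21.5
ee_pos: [634.8, -101.9, 61.7]
ee_rot: [-3.141, -0.0, 1.522]
wrist_force: [0.1, -0.6, -0.6]
opening: 0.574
gripper_force: 42.3
```

>>> apply_moves([
  {"hand": 1, "offset": [0, 0, 1], "angular": [0, 0, 0]},
  {"hand": 1, "offset": [0, 0, 0], "angular": [0, 0, 0]},
])

```text
time: 21.75
ee_pos: [634.8, -101.9, 60.7]
ee_rot: [-3.141, -0.0, 1.522]
wrist_force: [1.0, -0.0, -0.4]
opening: 0.575
gripper_force: 42.3
```

>>> apply_moves([
  {"hand": 1, "offset": [0, 0, 1], "angular": [0, 0, 0]},
  {"hand": 1, "offset": [0, 0, 1], "angular": [0, 0, 0]},
  {"hand": 1, "offset": [0, 0, 0], "angular": [0, 0, 0]},
])

```text
time: 22.12
ee_pos: [634.7, -101.9, 58.7]
ee_rot: [-3.141, -0.0, 1.522]
wrist_force: [0.2, -0.5, -0.7]
opening: 0.572
gripper_force: 42.3
```

>>> apply_moves([
  {"hand": 1, "offset": [0, 0, 1], "angular": [0, 0, 0]},
  {"hand": 1, "offset": [0, 0, 0], "angular": [0, 0, 0]},
])

```text
time: 22.38
ee_pos: [634.8, -102.0, 58.0]
ee_rot: [3.141, -0.0, 1.522]
wrist_force: [-0.7, -0.4, 2.4]
opening: 0.576
gripper_force: 42.7
```

>>> apply_moves([
  {"hand": 0, "offset": [0, 0, 0], "angular": [0, 0, 0]},
  {"hand": -1, "offset": [0, 0, 0], "angular": [0, 0, 0]},
  {"hand": -1, "offset": [0, 0, 0], "angular": [0, 0, 0]},
  {"hand": -1, "offset": [0, 0, -20], "angular": [0, 0, 0]},
  {"hand": -1, "offset": [0, 0, -45], "angular": [0, 0, 0]},
  {"hand": -1, "offset": [0, 0, -50], "angular": [0, 0, 0]},
  {"hand": -1, "offset": [0, 0, 0], "angular": [0, 0, 0]},
])

```text
time: 23.25
ee_pos: [636.3, -102.0, 177.8]
ee_rot: [3.135, 0.0, 1.522]
wrist_force: [-0.2, -0.1, -0.9]
opening: 1.0
gripper_force: 0.0
```

```bash
python3 fit.py | grep -v "^bed\|^hous\|^tray\|^cons"; python3 plan.py 425.3 18.6 24 1.522
```

```text
0.72 [228.1 223.2] 279 450 [([445.21, 105.6, 0.41], np.float64(0.878)), ([447.29, 105.13, 0.39], np.float64(0.927)), ([446.59, 105.71, 0.41], np.float64(0.896))]
0.5 [256.9 234.5] 280 426 [([424.63, 19.16, 0.6], np.float64(0.919)), ([425.43, 19.25, 0.55], np.float64(0.917)), ([425.17, 18.25, 0.57], np.float64(0.911))]
now 23.4 [ 634.6 -101.9  173. ] [-3.141 -0.     1.522] 1.002 [1.1 0.4 0.6]
turn tool z -0.0 offset now [ 110.1 -214.9  149.1] offset after turn [ 110.2 -214.9  149. ]
```

>>> apply_moves([
  {"hand": -1, "offset": [22, -43, 0], "angular": [0, 0, 0]},
  {"hand": -1, "offset": [22, -43, 0], "angular": [0, 0, 0]},
  {"hand": -1, "offset": [22, -43, 0], "angular": [0, 0, 0]},
  {"hand": -1, "offset": [22, -43, 0], "angular": [0, 0, 0]},
  {"hand": -1, "offset": [22, -43, 0], "angular": [0, 0, 0]},
])

```text
time: 24.02
ee_pos: [423.7, 19.0, 172.6]
ee_rot: [-3.14, -0.0, 1.522]
wrist_force: [1.0, 1.3, -0.2]
opening: 1.0
gripper_force: 0.0
```

>>> apply_moves([
  {"hand": -1, "offset": [0, 0, 0], "angular": [0, 0, -0.152]},
  {"hand": -1, "offset": [0, 0, 0], "angular": [0, 0, -0.152]},
  {"hand": -1, "offset": [0, 0, 0], "angular": [0, 0, -0.152]},
  {"hand": -1, "offset": [0, 0, 0], "angular": [0, 0, -0.152]},
  {"hand": -1, "offset": [0, 0, 50], "angular": [0, 0, 0]},
  {"hand": -1, "offset": [0, 0, 40], "angular": [0, 0, 0]},
  {"hand": -1, "offset": [0, 0, 0], "angular": [0, 0, 0]},
])

```text
time: 24.9
ee_pos: [424.1, 18.7, 81.2]
ee_rot: [-3.137, -0.002, 2.131]
wrist_force: [-0.1, -0.2, 0.6]
opening: 1.002
gripper_force: 0.0
```

```bash
python3 plan.py 425.3 18.8 24 2.135
```

```text
now 24.9 [424.1  18.7  81.2] [-3.137e+00 -2.000e-03  2.131e+00] 1.002 [-0.1 -0.2  0.6]
turn tool z -0.004 offset now [-0.6  1.3 57.2] offset after turn [-0.5  1.1 57.2]
```

>>> apply_moves([
  {"hand": -1, "offset": [0, 0, 25], "angular": [0, 0, 0]},
  {"hand": -1, "offset": [0, 0, 18], "angular": [0, 0, 0]},
  {"hand": -1, "offset": [0, 0, 12], "angular": [0, 0, 0]},
  {"hand": 0.1, "offset": [0, 0, 0], "angular": [0, 0, 0]},
  {"hand": 0.5, "offset": [0, 0, 0], "angular": [0, 0, 0]},
  {"hand": 1, "offset": [0, 0, 0], "angular": [0, 0, 0]},
  {"hand": 1, "offset": [0, 0, 0], "angular": [0, 0, 0]},
  {"hand": 1, "offset": [0, 0, 0], "angular": [0, 0, 0]},
], squeeze=40)

```text
time: 25.9
ee_pos: [425.9, 18.4, 29.0]
ee_rot: [3.14, 0.001, 2.13]
wrist_force: [-1.6, 0.1, 13.0]
opening: 0.576
gripper_force: 38.9
```

>>> apply_moves([
  {"hand": 1, "offset": [0, 0, -25], "angular": [0, 0, 0]},
  {"hand": 1, "offset": [0, 0, -50], "angular": [0, 0, 0]},
  {"hand": 1, "offset": [0, 0, -50], "angular": [0, 0, 0]},
  {"hand": 1, "offset": [0, 0, 0], "angular": [0, 0, 0.152]},
  {"hand": 1, "offset": [0, 0, 0], "angular": [0, 0, 0.152]},
  {"hand": 1, "offset": [0, 0, 0], "angular": [0, 0, 0.152]},
  {"hand": 1, "offset": [0, 0, 0], "angular": [0, 0, 0.152]},
  {"hand": 1, "offset": [0, 0, 0], "angular": [0, 0, 0]},
])

```text
time: 26.9
ee_pos: [425.4, 18.5, 153.6]
ee_rot: [3.141, -0.0, 1.523]
wrist_force: [0.0, 0.2, 0.0]
opening: 0.572
gripper_force: 43.0
```

```bash
python3 plan.py 638 -36.4 64 1.52
```

```text
now 26.9 [425.4  18.5 153.6] [ 3.141 -0.     1.523] 0.572 [0.  0.2 0. ]
turn tool z 0.003 offset now [-44.6 215.   89.7] offset after turn [-44.  215.2  89.6]
```

>>> apply_moves([
  {"hand": 1, "offset": [-8.9, 43, 0], "angular": [0, 0, 0]},
  {"hand": 1, "offset": [-8.9, 43, 0], "angular": [0, 0, 0]},
  {"hand": 1, "offset": [-8.9, 43, 0], "angular": [0, 0, 0]},
  {"hand": 1, "offset": [-8.9, 43, 0], "angular": [0, 0, 0]},
  {"hand": 1, "offset": [-8.9, 43, 0], "angular": [0, 0, 0]},
  {"hand": 1, "offset": [0, 0, 50], "angular": [0, 0, 0]},
  {"hand": 1, "offset": [0, 0, 29], "angular": [0, 0, 0]},
  {"hand": 1, "offset": [0, 0, 0], "angular": [0, 0, 0]},
])

```text
time: 27.9
ee_pos: [636.9, -36.7, 72.7]
ee_rot: [-3.138, -0.0, 1.524]
wrist_force: [0.3, 0.9, -0.2]
opening: 0.574
gripper_force: 42.9
```

>>> apply_moves([
  {"hand": 1, "offset": [0, 0, 3], "angular": [0, 0, 0]},
  {"hand": 1, "offset": [0, 0, 2], "angular": [0, 0, 0]},
  {"hand": 1, "offset": [0, 0, 1], "angular": [0, 0, 0]},
  {"hand": 1, "offset": [0, 0, 0], "angular": [0, 0, 0]},
])

```text
time: 28.4
ee_pos: [638.1, -36.5, 68.1]
ee_rot: [3.141, -0.0, 1.522]
wrist_force: [-0.5, 0.8, -1.0]
opening: 0.571
gripper_force: 42.9
```

>>> apply_moves([
  {"hand": 1, "offset": [0, 0, 2], "angular": [0, 0, 0]},
  {"hand": 1, "offset": [0, 0, 2], "angular": [0, 0, 0]},
  {"hand": 1, "offset": [0, 0, 0], "angular": [0, 0, 0]},
])

```text
time: 28.78
ee_pos: [637.9, -36.5, 63.6]
ee_rot: [-3.141, -0.0, 1.522]
wrist_force: [0.0, -0.2, -0.7]
opening: 0.573
gripper_force: 42.9
```

```bash
python3 plan.py 638 -36.4 59 1.52;python3 - <<'E'
from rig import cams
import cv2,numpy as np
a=cams.capture("side")["img"][:,:,::-1]
cv2.imwrite("pics/s7.png",cv2.resize(a[120:230,190:300],(600,600),interpolation=cv2.INTER_CUBIC))
E
```

```text
now 28.775 [637.9 -36.5  63.6] [-3.141 -0.     1.522] 0.573 [ 0.  -0.2 -0.7]
turn tool z 0.002 offset now [0.1 0.1 4.6] offset after turn [0.1 0.1 4.6]
```

View pics/s7.png

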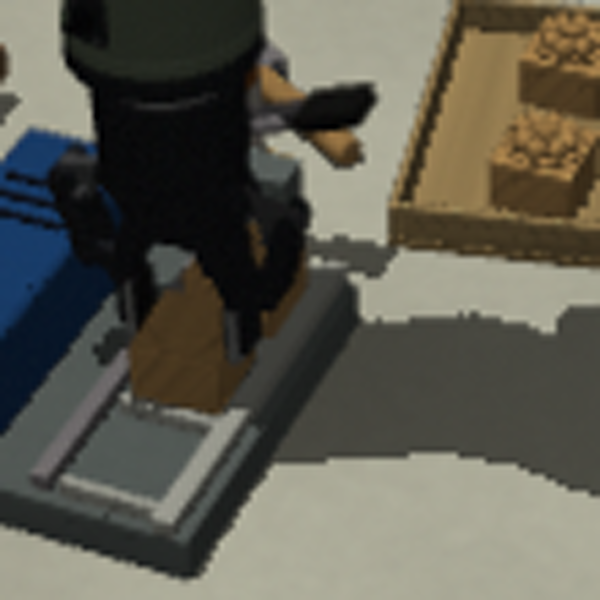

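Block is going into the middle bay. Keep lowering to contact.

>>> apply_moves([
  {"hand": 1, "offset": [0, 0, 1], "angular": [0, 0, 0]},
  {"hand": 1, "offset": [0, 0, 1], "angular": [0, 0, 0]},
  {"hand": 1, "offset": [0, 0, 1], "angular": [0, 0, 0]},
  {"hand": 1, "offset": [0, 0, 0], "angular": [0, 0, 0]},
])

```text
time: 29.32
ee_pos: [638.0, -36.5, 60.7]
ee_rot: [-3.141, -0.0, 1.522]
wrist_force: [0.3, -0.4, -1.3]
opening: 0.569
gripper_force: 42.9
```

>>> apply_moves([
  {"hand": 1, "offset": [0, 0, 1], "angular": [0, 0, 0]},
  {"hand": 1, "offset": [0, 0, 0], "angular": [0, 0, 0]},
])

```text
time: 29.58
ee_pos: [638.0, -36.5, 59.7]
ee_rot: [-3.141, -0.0, 1.522]
wrist_force: [0.4, 0.1, -1.5]
opening: 0.574
gripper_force: 42.9
```

>>> apply_moves([
  {"hand": 1, "offset": [0, 0, 0.5], "angular": [0, 0, 0]},
  {"hand": 1, "offset": [0, 0, 0], "angular": [0, 0, 0]},
])

```text
time: 29.82
ee_pos: [638.0, -36.5, 59.3]
ee_rot: [-3.141, -0.0, 1.522]
wrist_force: [-0.7, -0.2, -0.7]
opening: 0.573
gripper_force: 42.9
```

>>> apply_moves([
  {"hand": 1, "offset": [0, 0, 0.6], "angular": [0, 0, 0]},
  {"hand": 1, "offset": [0, 0, 0], "angular": [0, 0, 0]},
])

```text
time: 30.08
ee_pos: [638.0, -36.5, 59.1]
ee_rot: [3.141, -0.0, 1.522]
wrist_force: [-3.2, -0.4, 6.7]
opening: 0.573
gripper_force: 43.7
```

>>> apply_moves([
  {"hand": 0, "offset": [0, 0, 0], "angular": [0, 0, 0]},
  {"hand": -1, "offset": [0, 0, 0], "angular": [0, 0, 0]},
  {"hand": -1, "offset": [0, 0, 0], "angular": [0, 0, 0]},
  {"hand": -1, "offset": [0, 0, -20], "angular": [0, 0, 0]},
  {"hand": -1, "offset": [0, 0, -45], "angular": [0, 0, 0]},
  {"hand": -1, "offset": [0, 0, -50], "angular": [0, 0, 0]},
  {"hand": -1, "offset": [0, 0, 0], "angular": [0, 0, 0]},
])

```text
time: 30.95
ee_pos: [639.5, -36.4, 178.7]
ee_rot: [3.135, -0.0, 1.522]
wrist_force: [0.3, -0.4, -0.9]
opening: 1.001
gripper_force: 0.0
```

```bash
python3 fit.py | grep -v "^bed\|^hous\|^tray\|^cons"; python3 plan.py 446.5 105.5 24 1.522
```

```text
0.63 [224.6 222.2] 280 450 [([445.33, 106.78, -1.05], np.float64(0.877)), ([446.98, 105.76, 0.42], np.float64(0.925)), ([446.6, 105.72, 0.41], np.float64(0.897))]
now 31.1 [637.8 -36.6 173.9] [-3.141 -0.     1.522] 1.002 [ 0.3 -0.2 -0.6]
turn tool z -0.0 offset now [ 132.5 -198.   150. ] offset after turn [ 132.6 -198.   149.9]
```

>>> apply_moves([
  {"hand": -1, "offset": [26.5, -39.6, 0], "angular": [0, 0, 0]},
  {"hand": -1, "offset": [26.5, -39.6, 0], "angular": [0, 0, 0]},
  {"hand": -1, "offset": [26.5, -39.6, 0], "angular": [0, 0, 0]},
  {"hand": -1, "offset": [26.5, -39.6, 0], "angular": [0, 0, 0]},
  {"hand": -1, "offset": [26.5, -39.6, 0], "angular": [0, 0, 0]},
])

```text
time: 31.72
ee_pos: [445.1, 106.1, 173.4]
ee_rot: [-3.14, -0.0, 1.522]
wrist_force: [-0.3, 0.7, 0.9]
opening: 1.0
gripper_force: 0.0
```

>>> apply_moves([
  {"hand": -1, "offset": [0, 0, 0], "angular": [0, 0, -0.153]},
  {"hand": -1, "offset": [0, 0, 0], "angular": [0, 0, -0.153]},
  {"hand": -1, "offset": [0, 0, 0], "angular": [0, 0, -0.153]},
  {"hand": -1, "offset": [0, 0, 50], "angular": [0, 0, 0]},
  {"hand": -1, "offset": [0, 0, 40], "angular": [0, 0, 0]},
  {"hand": -1, "offset": [0, 0, 0], "angular": [0, 0, 0]},
])

```text
time: 32.48
ee_pos: [445.4, 105.4, 82.0]
ee_rot: [-3.137, -0.0, 1.982]
wrist_force: [-0.1, 0.3, 0.7]
opening: 0.997
gripper_force: 0.0
```

```bash
python3 plan.py 446.5 105.6 24 1.98; python3 -c "
from rig import cams,look_for
cams.capture('side');print(look_for('blank1','side'))"
```

```text
now 32.475 [445.4 105.4  82. ] [-3.137 -0.     1.982] 0.997 [-0.1  0.3  0.7]
turn tool z 0.002 offset now [-0.3  1.4 58. ] offset after turn [-0.3  1.1 58. ]
[{'pixel': [170.2, 234.3], 'score': 0.85}, {'pixel': [186.0, 225.5], 'score': 0.62}, {'pixel': [185.8, 203.9], 'score': 0.52}]
```

>>> apply_moves([
  {"hand": -1, "offset": [0, 0, 25], "angular": [0, 0, 0]},
  {"hand": -1, "offset": [0, 0, 18], "angular": [0, 0, 0]},
  {"hand": -1, "offset": [0, 0, 12], "angular": [0, 0, 0]},
  {"hand": 0.1, "offset": [0, 0, 0], "angular": [0, 0, 0]},
  {"hand": 0.5, "offset": [0, 0, 0], "angular": [0, 0, 0]},
  {"hand": 1, "offset": [0, 0, 0], "angular": [0, 0, 0]},
  {"hand": 1, "offset": [0, 0, 0], "angular": [0, 0, 0]},
  {"hand": 1, "offset": [0, 0, 0], "angular": [0, 0, 0]},
], squeeze=40)

```text
time: 33.58
ee_pos: [447.1, 105.5, 29.8]
ee_rot: [3.14, 0.0, 1.981]
wrist_force: [-1.1, 0.6, 11.9]
opening: 0.572
gripper_force: 39.0
```

>>> apply_moves([
  {"hand": 1, "offset": [0, 0, -25], "angular": [0, 0, 0]},
  {"hand": 1, "offset": [0, 0, -50], "angular": [0, 0, 0]},
  {"hand": 1, "offset": [0, 0, -50], "angular": [0, 0, 0]},
  {"hand": 1, "offset": [0, 0, 0], "angular": [0, 0, 0.153]},
  {"hand": 1, "offset": [0, 0, 0], "angular": [0, 0, 0.153]},
  {"hand": 1, "offset": [0, 0, 0], "angular": [0, 0, 0.153]},
  {"hand": 1, "offset": [0, 0, 0], "angular": [0, 0, 0]},
])

```text
time: 34.45
ee_pos: [446.7, 105.6, 154.3]
ee_rot: [3.141, -0.0, 1.523]
wrist_force: [0.7, -0.7, -1.5]
opening: 0.577
gripper_force: 42.3
```

```bash
python3 plan.py 641.3 29.5 74 1.52
```

```text
now 34.45 [446.7 105.6 154.3] [ 3.141 -0.     1.523] 0.577 [ 0.7 -0.7 -1.5]
turn tool z 0.003 offset now [-66.6 198.   80.5] offset after turn [-66.1 198.2  80.3]
```

>>> apply_moves([
  {"hand": 1, "offset": [-13.3, 39.6, 0], "angular": [0, 0, 0]},
  {"hand": 1, "offset": [-13.3, 39.6, 0], "angular": [0, 0, 0]},
  {"hand": 1, "offset": [-13.3, 39.6, 0], "angular": [0, 0, 0]},
  {"hand": 1, "offset": [-13.3, 39.6, 0], "angular": [0, 0, 0]},
  {"hand": 1, "offset": [-13.3, 39.6, 0], "angular": [0, 0, 0]},
  {"hand": 1, "offset": [0, 0, 50], "angular": [0, 0, 0]},
  {"hand": 1, "offset": [0, 0, 29], "angular": [0, 0, 0]},
  {"hand": 1, "offset": [0, 0, 0], "angular": [0, 0, 0]},
])

```text
time: 35.45
ee_pos: [640.3, 29.1, 73.4]
ee_rot: [-3.138, 0.0, 1.525]
wrist_force: [0.2, 0.0, 0.4]
opening: 0.574
gripper_force: 42.2
```

>>> apply_moves([
  {"hand": 1, "offset": [0, 0, 3], "angular": [0, 0, 0]},
  {"hand": 1, "offset": [0, 0, 2], "angular": [0, 0, 0]},
  {"hand": 1, "offset": [0, 0, 1], "angular": [0, 0, 0]},
  {"hand": 1, "offset": [0, 0, 0], "angular": [0, 0, 0]},
])

```text
time: 35.95
ee_pos: [641.3, 29.4, 69.0]
ee_rot: [3.141, -0.0, 1.522]
wrist_force: [-0.3, 0.4, 0.4]
opening: 0.577
gripper_force: 42.3
```

>>> apply_moves([
  {"hand": 1, "offset": [0, 0, 2], "angular": [0, 0, 0]},
  {"hand": 1, "offset": [0, 0, 2], "angular": [0, 0, 0]},
  {"hand": 1, "offset": [0, 0, 0], "angular": [0, 0, 0]},
])

```text
time: 36.33
ee_pos: [641.1, 29.4, 64.5]
ee_rot: [-3.141, -0.0, 1.522]
wrist_force: [-0.5, 0.7, -1.2]
opening: 0.57
gripper_force: 42.3
```

>>> apply_moves([
  {"hand": 1, "offset": [0, 0, 1], "angular": [0, 0, 0]},
  {"hand": 1, "offset": [0, 0, 1], "angular": [0, 0, 0]},
  {"hand": 1, "offset": [0, 0, 0], "angular": [0, 0, 0]},
])

```text
time: 36.7
ee_pos: [641.2, 29.4, 62.6]
ee_rot: [-3.141, -0.0, 1.522]
wrist_force: [-0.6, -0.2, 0.5]
opening: 0.574
gripper_force: 42.3
```

>>> apply_moves([
  {"hand": 1, "offset": [0, 0, 1], "angular": [0, 0, 0]},
  {"hand": 1, "offset": [0, 0, 1], "angular": [0, 0, 0]},
  {"hand": 1, "offset": [0, 0, 0], "angular": [0, 0, 0]},
])

```text
time: 37.08
ee_pos: [641.2, 29.4, 60.6]
ee_rot: [-3.141, -0.0, 1.522]
wrist_force: [0.1, -0.0, -0.3]
opening: 0.574
gripper_force: 42.3
```

>>> apply_moves([
  {"hand": 1, "offset": [0, 0, 0.6], "angular": [0, 0, 0]},
  {"hand": 1, "offset": [0, 0, 0], "angular": [0, 0, 0]},
])

```text
time: 37.33
ee_pos: [641.2, 29.4, 60.1]
ee_rot: [-3.142, -0.0, 1.522]
wrist_force: [-0.6, 0.7, -0.0]
opening: 0.574
gripper_force: 42.3
```

>>> apply_moves([
  {"hand": 1, "offset": [0, 0, 0.5], "angular": [0, 0, 0]},
  {"hand": 1, "offset": [0, 0, 0], "angular": [0, 0, 0]},
])

```text
time: 37.58
ee_pos: [641.3, 29.5, 59.9]
ee_rot: [3.141, -0.0, 1.522]
wrist_force: [-1.7, -0.4, 5.3]
opening: 0.573
gripper_force: 42.8
```

>>> apply_moves([
  {"hand": 0, "offset": [0, 0, 0], "angular": [0, 0, 0]},
  {"hand": -1, "offset": [0, 0, 0], "angular": [0, 0, 0]},
  {"hand": -1, "offset": [0, 0, 0], "angular": [0, 0, 0]},
  {"hand": -1, "offset": [0, 0, -20], "angular": [0, 0, 0]},
  {"hand": -1, "offset": [0, 0, -45], "angular": [0, 0, 0]},
  {"hand": -1, "offset": [0, 0, -60], "angular": [0, 0, 0]},
  {"hand": 1, "offset": [0, -62, 0], "angular": [0, 0, 0]},
  {"hand": 1, "offset": [0, -62, 0], "angular": [0, 0, 0]},
])

```text
time: 38.58
ee_pos: [524.6, 35.4, 186.1]
ee_rot: [3.139, -0.0, 1.522]
wrist_force: [1.4, 0.3, -0.6]
opening: 0.604
gripper_force: 0.0
```

>>> apply_moves([
  {"hand": 1, "offset": [0, -62, 0], "angular": [0, 0, 0]},
  {"hand": 1, "offset": [0, -30, 0], "angular": [0, 0, 0]},
  {"hand": 1, "offset": [0, 0, 0], "angular": [0, 0, 0]},
  {"hand": 1, "offset": [0, 0, 0], "angular": [0, 0, 0]},
])

```text
time: 39.08
ee_pos: [434.8, 39.8, 185.2]
ee_rot: [3.14, 0.0, 1.522]
wrist_force: [0.2, 0.3, -0.7]
opening: 0.001
gripper_force: 0.0
```

```bash
python3 - <<'E'
from rig import cams,look_for
from h import *
C={n:cams.capture(n) for n in("top","side")}
B=(638,-36.4,-.05)
for n in C:
  for q in("clamp_pad","blank1"):
    print(n,q,[(round(d["score"],2),[round(v) for v in d["pixel"]]) for d in look_for(q,n)][:5])
  print(n,proj(C[n],pose([(-20,-150,117),(-10,-150,117),(-30,-150,117)],*B)).round(1).tolist())
b=C["top"]["img"][:,:,::-1];a=C["side"]["img"][:,:,::-1]
cv2.imwrite("pics/s8.png",np.hstack([cv2.resize(b[130:190,240:345],None,fx=4,fy=4,interpolation=cv2.INTER_CUBIC),cv2.resize(a[120:220,190:280],(216,240),interpolation=cv2.INTER_CUBIC)]))
print(pose([(-20,-150,117)],*B))
E
python3 plan.py 608 -187 150 1.522
```

```text
top clamp_pad [(0.6, [151, 330]), (0.54, [135, 283])]
top blank1 [(0.89, [158, 279]), (0.83, [158, 300]), (0.63, [157, 254]), (0.39, [136, 283]), (0.24, [131, 349])]
top [[331.3, 162.3], [331.4, 158.7], [331.1, 165.9]]
side clamp_pad [(0.81, [142, 243])]
side blank1 [(0.93, [185, 226]), (0.86, [170, 235]), (0.71, [174, 349]), (0.7, [196, 216])]
side [[251.2, 137.4], [248.1, 136.7], [254.4, 138.1]]
[[ 610.5281194  -185.21295567  117.        ]]
now 39.375 [434.1  39.7 184.4] [3.141 0.    1.522] 0.001 [-0.1  0.1 -0.9]
turn tool z -0.0 offset now [-218.   184.7   34.5] offset after turn [-218.   184.7   34.4]
```

View pics/s8.png

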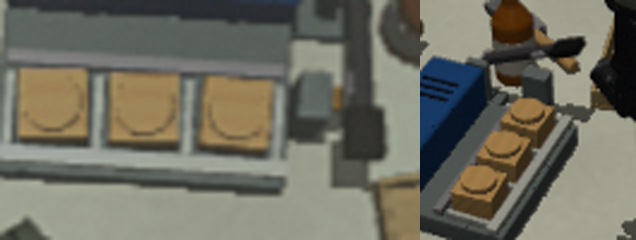

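>>> apply_moves([
  {"hand": 1, "offset": [-43.2, 36.6, 0], "angular": [0, 0, 0]},
  {"hand": 1, "offset": [-43.2, 36.6, 0], "angular": [0, 0, 0]},
  {"hand": 1, "offset": [-43.2, 36.6, 0], "angular": [0, 0, 0]},
  {"hand": 1, "offset": [-43.2, 36.6, 0], "angular": [0, 0, 0]},
  {"hand": 1, "offset": [-43.2, 36.6, 0], "angular": [0, 0, 0]},
  {"hand": 1, "offset": [0, 0, 40], "angular": [0, 0, 0]},
  {"hand": 1, "offset": [0, 0, 0], "angular": [0, 0, 0]},
  {"hand": 1, "offset": [0, 0, 0], "angular": [0, 0, 0]},
])

```text
time: 40.38
ee_pos: [606.5, -184.4, 145.9]
ee_rot: [3.141, 0.0, 1.523]
wrist_force: [-0.4, 0.4, 0.7]
opening: -0.002
gripper_force: 0.0
```

>>> apply_moves([
  {"hand": 1, "offset": [0, 0, 6], "angular": [0, 0, 0]},
  {"hand": 1, "offset": [0, 0, 6], "angular": [0, 0, 0]},
  {"hand": 1, "offset": [0, 0, 6], "angular": [0, 0, 0]},
  {"hand": 1, "offset": [0, 0, 6], "angular": [0, 0, 0]},
  {"hand": 1, "offset": [0, 0, 6], "angular": [0, 0, 0]},
  {"hand": 1, "offset": [0, 0, 0], "angular": [0, 0, 0]},
])

```text
time: 41.12
ee_pos: [606.2, -184.9, 114.2]
ee_rot: [3.142, 0.0, 1.522]
wrist_force: [-0.7, -0.3, 4.2]
opening: 0.005
gripper_force: 1.9
```

>>> apply_moves([
  {"hand": 1, "offset": [0, 0, 5], "angular": [0, 0, 0]},
  {"hand": 1, "offset": [0, 0, 5], "angular": [0, 0, 0]},
  {"hand": 1, "offset": [0, 0, 5], "angular": [0, 0, 0]},
  {"hand": 1, "offset": [0, 0, 5], "angular": [0, 0, 0]},
  {"hand": 1, "offset": [0, 0, 4], "angular": [0, 0, 0]},
  {"hand": 1, "offset": [0, 0, 0], "angular": [0, 0, 0]},
])

```text
time: 41.88
ee_pos: [606.1, -185.0, 90.6]
ee_rot: [-3.142, 0.0, 1.522]
wrist_force: [-1.4, -0.4, 2.9]
opening: 0.001
gripper_force: 1.5
```

>>> apply_moves([
  {"hand": 1, "offset": [0, 0, 3], "angular": [0, 0, 0]},
  {"hand": 1, "offset": [0, 0, 3], "angular": [0, 0, 0]},
  {"hand": 1, "offset": [0, 0, 2], "angular": [0, 0, 0]},
  {"hand": 1, "offset": [0, 0, 0], "angular": [0, 0, 0]},
])

```text
time: 42.38
ee_pos: [606.1, -184.9, 82.6]
ee_rot: [3.142, 0.0, 1.522]
wrist_force: [-1.9, -0.0, 1.7]
opening: 0.001
gripper_force: 0.9
```

>>> apply_moves([
  {"hand": 1, "offset": [0, 0, 1], "angular": [0, 0, 0]},
  {"hand": 1, "offset": [0, 0, 1], "angular": [0, 0, 0]},
  {"hand": 1, "offset": [0, 0, 0], "angular": [0, 0, 0]},
])

```text
time: 42.75
ee_pos: [606.3, -184.9, 80.5]
ee_rot: [3.141, 0.0, 1.522]
wrist_force: [-1.0, 0.7, 1.4]
opening: -0.003
gripper_force: 1.0
```

>>> apply_moves([
  {"hand": 1, "offset": [0, 0, 1], "angular": [0, 0, 0]},
  {"hand": 1, "offset": [0, 0, 1], "angular": [0, 0, 0]},
  {"hand": 1, "offset": [0, 0, 0], "angular": [0, 0, 0]},
])

```text
time: 43.12
ee_pos: [606.2, -184.9, 78.7]
ee_rot: [3.141, 0.0, 1.522]
wrist_force: [-3.4, 0.4, 6.7]
opening: 0.001
gripper_force: 3.3
```

>>> apply_moves([
  {"hand": 1, "offset": [0, 0, 1], "angular": [0, 0, 0]},
  {"hand": 1, "offset": [0, 0, 1], "angular": [0, 0, 0]},
  {"hand": 1, "offset": [0, 0, 0], "angular": [0, 0, 0]},
])

```text
time: 43.5
ee_pos: [606.0, -184.9, 76.7]
ee_rot: [-3.141, 0.0, 1.522]
wrist_force: [-4.7, 0.6, 7.0]
opening: 0.001
gripper_force: 3.5
```

>>> apply_moves([
  {"hand": 1, "offset": [0, 0, 1], "angular": [0, 0, 0]},
  {"hand": 1, "offset": [0, 0, 0], "angular": [0, 0, 0]},
])

```text
time: 43.75
ee_pos: [606.0, -184.9, 75.7]
ee_rot: [-3.141, 0.0, 1.522]
wrist_force: [-4.9, 1.2, 6.3]
opening: 0.001
gripper_force: 3.5
```

>>> apply_moves([
  {"hand": 1, "offset": [0, 0, 1], "angular": [0, 0, 0]},
  {"hand": 1, "offset": [0, 0, 0], "angular": [0, 0, 0]},
])

```text
time: 44.0
ee_pos: [606.0, -184.9, 74.7]
ee_rot: [-3.141, 0.0, 1.522]
wrist_force: [-4.3, 0.2, 7.5]
opening: -0.002
gripper_force: 3.7
```

>>> apply_moves([
  {"hand": 1, "offset": [0, 0, 1], "angular": [0, 0, 0]},
  {"hand": 1, "offset": [0, 0, 0], "angular": [0, 0, 0]},
])

```text
time: 44.25
ee_pos: [606.0, -184.9, 73.7]
ee_rot: [-3.141, 0.0, 1.522]
wrist_force: [-4.0, 1.1, 8.2]
opening: -0.0
gripper_force: 3.8
```

>>> apply_moves([
  {"hand": 1, "offset": [0, 0, 1], "angular": [0, 0, 0]},
  {"hand": 1, "offset": [0, 0, 0], "angular": [0, 0, 0]},
])

```text
time: 44.5
ee_pos: [606.0, -184.9, 72.7]
ee_rot: [-3.141, 0.0, 1.522]
wrist_force: [-5.1, 0.6, 8.2]
opening: -0.0
gripper_force: 3.9
```

>>> apply_moves([
  {"hand": 1, "offset": [0, 0, -3], "angular": [0, 0, 0]},
  {"hand": 1, "offset": [0, 0, -4], "angular": [0, 0, 0]},
  {"hand": 1, "offset": [0, 0, -4], "angular": [0, 0, 0]},
  {"hand": 1, "offset": [0, 0, 0], "angular": [0, 0, 0]},
])

```text
time: 45.0
ee_pos: [606.4, -185.0, 83.7]
ee_rot: [3.141, 0.0, 1.522]
wrist_force: [0.1, 0.3, 1.0]
opening: 0.002
gripper_force: 0.0
```

>>> apply_moves([
  {"hand": 1, "offset": [0, 0, -10], "angular": [0, 0, 0]},
  {"hand": 1, "offset": [0, 0, -40], "angular": [0, 0, 0]},
  {"hand": 1, "offset": [0, 0, -60], "angular": [0, 0, 0]},
  {"hand": 1, "offset": [58, -40, 0], "angular": [0, 0, 0]},
  {"hand": 1, "offset": [58, -40, 0], "angular": [0, 0, 0]},
  {"hand": 1, "offset": [58, -20, 0], "angular": [0, 0, 0]},
  {"hand": 1, "offset": [58, 0, 0], "angular": [0, 0, 0]},
  {"hand": 1, "offset": [0, 0, 0], "angular": [0, 0, 0]},
])

```text
time: 46.0
ee_pos: [525.9, 42.7, 194.3]
ee_rot: [3.14, -0.002, 1.528]
wrist_force: [0.7, -1.0, -0.5]
opening: -0.0
gripper_force: 0.0
```

```bash
python3 - <<'E'
from rig import cams,look_for,sensors
from h import *
C={n:cams.capture(n) for n in("top","side")}
B=(638,-36.4,-.05)
for n in C:
  print(n,[(round(d["score"],2),[round(v) for v in d["pixel"]]) for d in look_for("clamp_pad",n)][:3], proj(C[n],pose([(-27,-150,73)],*B)).round(1).tolist())
b=C["top"]["img"][:,:,::-1];a=C["side"]["img"][:,:,::-1]
cv2.imwrite("pics/s9.png",np.hstack([cv2.resize(b[130:190,240:345],None,fx=4,fy=4,interpolation=cv2.INTER_CUBIC),cv2.resize(a[120:220,190:280],None,fx=2.4,fy=2.4,interpolation=cv2.INTER_CUBIC)]))
ks={n:look_for("gear_knob",n)[:2] for n in C};print(ks)
if ks["top"] and ks["side"]:
  print("tri",tri(C["top"],ks["top"][0]["pixel"][::-1],C["side"],ks["side"][0]["pixel"][::-1]))
f,s=-.33,-.165;K0=(506.9,348.5,-.009)
k=155*np.array([[np.cos(s)*np.sin(f),np.sin(s),np.cos(s)*np.cos(f)]]);w=pose(k,*K0);print(k,w,proj(C["top"],w),proj(C["side"],w))
for n in C:
  g=cv2.cvtColor(C[n]["img"],cv2.COLOR_RGB2GRAY);p=proj(C[n],w)[0];m=np.zeros_like(g);cv2.circle(m,tuple(int(v) for v in p),14,1,-1)
  q=np.argwhere((g<45)&(m>0));print(n,"dark",q.mean(0)[::-1],len(q),"box",q.min(0)[::-1],q.max(0)[::-1])
print(sensors.observe()["ee_pos"])
E
```

```text
top [(0.77, [156, 327])] [[328.3, 167.4]]
side [(0.4, [146, 224])] [[253.8, 149.8]]
{'top': [{'pixel': [216.3, 141.1], 'score': 0.59}], 'side': [{'pixel': [279.4, 232.4], 'score': 0.78}, {'pixel': [183.6, 201.9], 'score': 0.37}]}
tri [462.47154758 325.08769587 133.21696453]
[[-49.54450863 -25.4591113  144.64499755]] [[457.12836901 323.48781434 144.64499755]] [[140.07414617 217.81028388]] [[235.26385959 276.17111684]]<stdin>:16: RuntimeWarning: Mean of empty slice.
  ret = um.true_divide(
Traceback (most recent call last):
ValueError: zero-size array to reduction operation minimum which has no identity
```

View pics/s9.png

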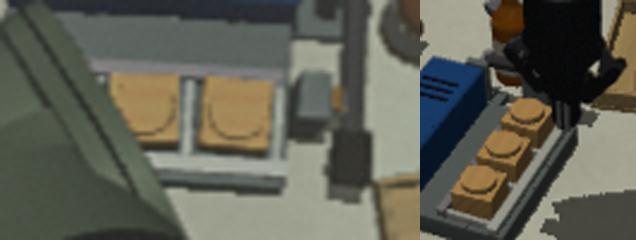

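```bash
python3 - <<'E'
from rig import cams
from h import *
C={n:cams.capture(n) for n in("top","side")};U={}
for n,p0 in(("top",(139.2,218.2)),("side",(235.4,279.2))):
  g=cv2.cvtColor(C[n]["img"],cv2.COLOR_RGB2GRAY).astype(np.uint8)
  x,y=int(p0[0]),int(p0[1]);w=g[y-12:y+13,x-12:x+13];print(n,w[12,::2],w[::2,12])
  cc=cv2.HoughCircles(cv2.resize(g[y-20:y+21,x-20:x+21],None,fx=6,fy=6,interpolation=cv2.INTER_CUBIC),cv2.HOUGH_GRADIENT,1,60,param1=60,param2=12,minRadius=24,maxRadius=60)
  if cc is not None: U[n]=cc[0,0,:2]/6-.4+[x-20,y-20];print(n,U[n],cc[0,0,2]/6)
if len(U)==2: print("tri",tri(C["top"],U["top"],C["side"],U["side"]),[back(C[n],[U[n]],144.5) for n in U])
print("manual",tri(C["top"],(139.2,218.2),C["side"],(235.4,279.2)))
E
python3 plan.py 457 323.5 195 1.56
```

```text
top [164 163 168  63  53  60  57  53  52  75  85  87 168] [ 62 105  86  86  50  56  57  56  54  61 166 162 161]
top [139.18333435 219.68333435] 6.9833336
side [144 144 138   9  12  14  18  14  10   9 124 160 163] [165 164  81  13  22  29  18  12   7   5  56  61  60]
side [234.85000038 278.51666641] 7.7166667
tri [454.32005728 327.29033262 142.23467407] [array([[452.18686806, 325.77807941, 144.5       ]]), array([[455.73960396, 329.334231  , 144.5       ]])]
manual [455.88692756 327.38385133 139.74668867]
now 46.4 [526.1  37.3 193.6] [3.141 0.    1.521] -0.001 [ 0.2  0.1 -0.7]
turn tool z -0.039 offset now [282.3 -83.3  -1.5] offset after turn [285.4 -72.1  -1.4]
```

>>> apply_moves([
  {"hand": -1, "offset": [47.5, -14.3, 0], "angular": [0, 0, 0]},
  {"hand": -1, "offset": [47.5, -14.3, 0], "angular": [0, 0, 0]},
  {"hand": -1, "offset": [47.5, -14.3, -3], "angular": [0, 0, 0]},
  {"hand": -1, "offset": [47.5, -14.3, -3], "angular": [0, 0, 0]},
  {"hand": -1, "offset": [47.5, -14.3, 0], "angular": [0, 0, 0]},
  {"hand": -1, "offset": [47.5, -14.3, 0], "angular": [0, 0, 0]},
  {"hand": -1, "offset": [0, 0, 0], "angular": [0, 0, 0]},
])

```text
time: 47.28
ee_pos: [452.6, 330.2, 199.4]
ee_rot: [-3.141, -0.001, 1.526]
wrist_force: [-0.7, 0.5, -0.2]
opening: 0.998
gripper_force: 0.0
```

>>> apply_moves([
  {"hand": -1, "offset": [0, 0, 25], "angular": [0, 0, 0]},
  {"hand": -1, "offset": [0, 0, 20], "angular": [0, 0, 0]},
  {"hand": -1, "offset": [0, 0, 12], "angular": [0, 0, 0]},
  {"hand": -1, "offset": [0, 0, 0], "angular": [0, 0, 0]},
])

```text
time: 47.78
ee_pos: [454.3, 326.5, 142.1]
ee_rot: [-3.141, 0.001, 1.521]
wrist_force: [-0.1, -0.2, -1.3]
opening: 1.006
gripper_force: 0.0
```

```bash
python3 plan.py 454.5 326 134 1.522;python3 - <<'E'
from rig import cams
import cv2,numpy as np
a=cams.capture("side")["img"][:,:,::-1]
cv2.imwrite("pics/s10.png",cv2.resize(a[225:345,165:285],(600,600),interpolation=cv2.INTER_CUBIC))
E
```

```text
now 47.775 [454.3 326.5 142.1] [-3.141e+00  1.000e-03  1.521e+00] 1.006 [-0.1 -0.2 -1.3]
turn tool z -0.001 offset now [-0.5  0.3  8.1] offset after turn [-0.5  0.2  8.1]
```

View pics/s10.png

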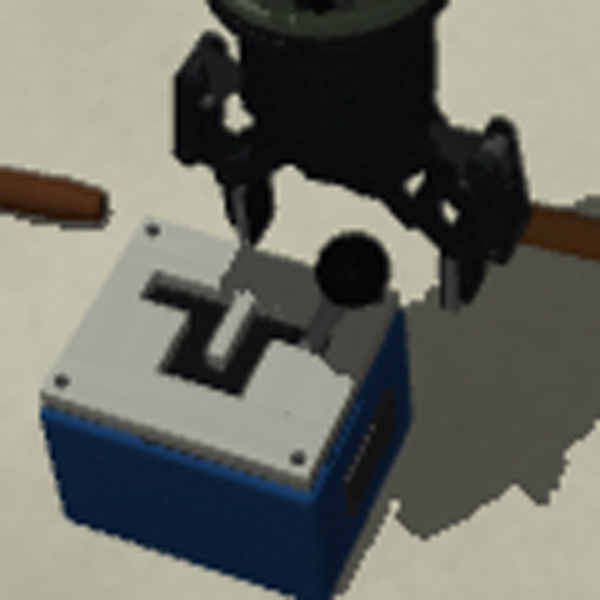

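>>> apply_moves([
  {"hand": -1, "offset": [0, 0, 5], "angular": [0, 0, 0]},
  {"hand": -1, "offset": [0, 0, 5], "angular": [0, 0, 0]},
  {"hand": 0, "offset": [0, 0, 0], "angular": [0, 0, 0]},
  {"hand": 0.3, "offset": [0, 0, 0], "angular": [0, 0, 0]},
  {"hand": 1, "offset": [0, 0, 0], "angular": [0, 0, 0]},
  {"hand": 1, "offset": [0, 0, 0], "angular": [0, 0, 0]},
  {"hand": 1, "offset": [0, 0, 0], "angular": [0, 0, 0]},
], squeeze=45)

```text
time: 48.7
ee_pos: [454.2, 327.0, 132.8]
ee_rot: [3.141, 0.0, 1.522]
wrist_force: [-1.8, -1.4, 5.7]
opening: 0.345
gripper_force: 44.0
```

>>> apply_moves([
  {"hand": 1, "offset": [0.4, 8.4, -2.8], "angular": [0, 0, 0]},
  {"hand": 1, "offset": [0.4, 8.4, -2.3], "angular": [0, 0, 0]},
  {"hand": 1, "offset": [0, 0, 0], "angular": [0, 0, 0]},
])

```text
time: 49.08
ee_pos: [471.2, 327.0, 138.3]
ee_rot: [3.141, -0.0, 1.522]
wrist_force: [-5.4, -2.2, 15.1]
opening: 0.349
gripper_force: 45.8
```

>>> apply_moves([
  {"hand": 1, "offset": [0.4, 8.4, -1.8], "angular": [0, 0, 0]},
  {"hand": 1, "offset": [0.4, 8.3, -1.3], "angular": [0, 0, 0]},
  {"hand": 1, "offset": [0, 0, 0], "angular": [0, 0, 0]},
])

```text
time: 49.45
ee_pos: [487.7, 326.8, 140.4]
ee_rot: [-3.141, 0.0, 1.522]
wrist_force: [-3.6, -0.5, -0.1]
opening: 0.347
gripper_force: 46.4
```

>>> apply_moves([
  {"hand": 1, "offset": [8.5, -0.4, -1], "angular": [0, 0, 0]},
  {"hand": 1, "offset": [8.5, -0.4, -0.7], "angular": [0, 0, 0]},
  {"hand": 1, "offset": [0, 0, 0], "angular": [0, 0, 0]},
])

```text
time: 49.82
ee_pos: [487.8, 345.0, 142.5]
ee_rot: [3.141, -0.001, 1.523]
wrist_force: [-1.4, 0.0, 0.4]
opening: 0.351
gripper_force: 46.1
```

>>> apply_moves([
  {"hand": 1, "offset": [8.5, -0.4, -0.3], "angular": [0, 0, 0]},
  {"hand": 1, "offset": [8.5, -0.4, 0.3], "angular": [0, 0, 0]},
  {"hand": 1, "offset": [0, 0, 0], "angular": [0, 0, 0]},
])

```text
time: 50.2
ee_pos: [487.7, 361.9, 142.4]
ee_rot: [3.141, -0.001, 1.523]
wrist_force: [-0.5, 0.2, 2.1]
opening: 0.345
gripper_force: 46.0
```

>>> apply_moves([
  {"hand": 1, "offset": [7, -0.3, 0.7], "angular": [0, 0, 0]},
  {"hand": 1, "offset": [6, -0.3, 0.8], "angular": [0, 0, 0]},
  {"hand": 1, "offset": [0, 0, 0], "angular": [0, 0, 0]},
])

```text
time: 50.58
ee_pos: [487.7, 374.6, 140.9]
ee_rot: [3.141, -0.0, 1.523]
wrist_force: [-0.8, -0.6, 3.5]
opening: 0.347
gripper_force: 46.3
```

>>> apply_moves([
  {"hand": 1, "offset": [2, -0.1, 0.2], "angular": [0, 0, 0]},
  {"hand": 1, "offset": [0, 0, 0], "angular": [0, 0, 0]},
])

```text
time: 50.82
ee_pos: [487.8, 376.0, 140.6]
ee_rot: [3.141, 0.0, 1.522]
wrist_force: [0.3, -0.4, 3.3]
opening: 0.344
gripper_force: 46.3
```

```bash
python3 - <<'E'
from rig import cams
from h import *
C={n:cams.capture(n) for n in("side","top")}
a=C["side"]["img"][:,:,::-1]
cv2.imwrite("pics/s11.png",cv2.resize(a[225:345,165:285],(600,600),interpolation=cv2.INTER_CUBIC))
E
```

>>> apply_moves([
  {"hand": 1, "offset": [2, -0.1, 0.2], "angular": [0, 0, 0]},
  {"hand": 1, "offset": [0, 0, 0], "angular": [0, 0, 0]},
])

```text
time: 51.18
ee_pos: [487.8, 378.0, 140.3]
ee_rot: [3.141, 0.0, 1.522]
wrist_force: [-1.0, -1.6, 1.2]
opening: 0.346
gripper_force: 46.2
```

>>> apply_moves([
  {"hand": 1, "offset": [2, -0.1, 0.2], "angular": [0, 0, 0]},
  {"hand": 1, "offset": [0, 0, 0], "angular": [0, 0, 0]},
])

```text
time: 51.42
ee_pos: [487.8, 379.9, 140.1]
ee_rot: [3.142, 0.001, 1.522]
wrist_force: [-0.1, -1.7, -1.1]
opening: 0.346
gripper_force: 46.0
```

>>> apply_moves([
  {"hand": 1, "offset": [0.3, 6, -0.4], "angular": [0, 0, 0]},
  {"hand": 1, "offset": [0.3, 6, -0.4], "angular": [0, 0, 0]},
  {"hand": 1, "offset": [0, 0, 0], "angular": [0, 0, 0]},
])

```text
time: 51.8
ee_pos: [500.6, 380.5, 141.6]
ee_rot: [3.14, -0.001, 1.522]
wrist_force: [-0.9, 0.4, 7.2]
opening: 0.349
gripper_force: 46.3
```

>>> apply_moves([
  {"hand": 1, "offset": [0.3, 7, -0.2], "angular": [0, 0, 0]},
  {"hand": 1, "offset": [0.3, 7, 0.2], "angular": [0, 0, 0]},
  {"hand": 1, "offset": [0, 0, 0], "angular": [0, 0, 0]},
])

```text
time: 52.18
ee_pos: [515.0, 380.0, 141.2]
ee_rot: [3.14, -0.001, 1.521]
wrist_force: [2.3, 0.1, 1.7]
opening: 0.345
gripper_force: 46.6
```

>>> apply_moves([
  {"hand": 1, "offset": [0.3, 6, 0.5], "angular": [0, 0, 0]},
  {"hand": 1, "offset": [0.3, 5.5, 0.7], "angular": [0, 0, 0]},
  {"hand": 1, "offset": [0, 0, 0], "angular": [0, 0, 0]},
])

```text
time: 52.55
ee_pos: [525.6, 380.1, 139.8]
ee_rot: [-3.142, -0.0, 1.522]
wrist_force: [-2.5, 1.1, 3.3]
opening: 0.349
gripper_force: 47.3
```

>>> apply_moves([
  {"hand": 1, "offset": [-8.5, 0.4, -1], "angular": [0, 0, 0]},
  {"hand": 1, "offset": [-8.5, 0.4, -0.7], "angular": [0, 0, 0]},
  {"hand": 1, "offset": [0, 0, 0], "angular": [0, 0, 0]},
])

```text
time: 52.92
ee_pos: [525.7, 362.3, 141.6]
ee_rot: [3.141, 0.0, 1.522]
wrist_force: [0.5, 0.3, -0.4]
opening: 0.348
gripper_force: 47.3
```

>>> apply_moves([
  {"hand": 1, "offset": [-8.5, 0.4, -0.3], "angular": [0, 0, 0]},
  {"hand": 1, "offset": [-8.5, 0.4, 0.3], "angular": [0, 0, 0]},
  {"hand": 1, "offset": [0, 0, 0], "angular": [0, 0, 0]},
])

```text
time: 53.3
ee_pos: [525.6, 345.0, 141.7]
ee_rot: [3.141, 0.001, 1.521]
wrist_force: [0.8, 0.5, 1.7]
opening: 0.347
gripper_force: 47.5
```

>>> apply_moves([
  {"hand": 1, "offset": [-8.5, 0.4, 0.7], "angular": [0, 0, 0]},
  {"hand": 1, "offset": [-8.5, 0.4, 0.9], "angular": [0, 0, 0]},
  {"hand": 1, "offset": [0, 0, 0], "angular": [0, 0, 0]},
])

```text
time: 53.68
ee_pos: [525.3, 327.9, 139.8]
ee_rot: [-3.141, 0.001, 1.521]
wrist_force: [1.2, -0.3, -0.5]
opening: 0.346
gripper_force: 47.7
```

>>> apply_moves([
  {"hand": 1, "offset": [-0.6, 7, 0.9], "angular": [0, 0, 0]},
  {"hand": 1, "offset": [0.3, 7, 1.2], "angular": [0, 0, 0]},
  {"hand": 1, "offset": [0, 0, 0], "angular": [0, 0, 0]},
])

```text
time: 54.05
ee_pos: [539.9, 327.8, 137.8]
ee_rot: [3.141, 0.0, 1.522]
wrist_force: [-2.7, -0.3, 4.2]
opening: 0.346
gripper_force: 47.8
```

>>> apply_moves([
  {"hand": 1, "offset": [0.3, 7, 1.6], "angular": [0, 0, 0]},
  {"hand": 1, "offset": [0.3, 6, 1.8], "angular": [0, 0, 0]},
  {"hand": 1, "offset": [0, 0, 0], "angular": [0, 0, 0]},
])

```text
time: 54.42
ee_pos: [553.1, 327.7, 134.0]
ee_rot: [3.141, 0.0, 1.522]
wrist_force: [1.7, 1.7, -5.3]
opening: 0.346
gripper_force: 47.7
```

>>> apply_moves([
  {"hand": 1, "offset": [0.2, 4, 1.3], "angular": [0, 0, 0]},
  {"hand": 1, "offset": [0.1, 3, 1], "angular": [0, 0, 0]},
  {"hand": 1, "offset": [0, 0, 0], "angular": [0, 0, 0]},
])

```text
time: 54.8
ee_pos: [559.0, 327.9, 132.1]
ee_rot: [-3.141, 0.0, 1.522]
wrist_force: [-4.4, -0.0, 2.0]
opening: 0.346
gripper_force: 48.2
```

Push further until it meets the notch end.

>>> apply_moves([
  {"hand": 1, "offset": [0.1, 2, 0.7], "angular": [0, 0, 0]},
  {"hand": 1, "offset": [0, 0, 0], "angular": [0, 0, 0]},
])

```text
time: 55.05
ee_pos: [561.6, 327.8, 131.7]
ee_rot: [3.141, 0.0, 1.522]
wrist_force: [-0.9, -0.3, 2.9]
opening: 0.347
gripper_force: 47.8
```

>>> apply_moves([
  {"hand": 1, "offset": [0.1, 1.5, 0.5], "angular": [0, 0, 0]},
  {"hand": 1, "offset": [0, 0, 0], "angular": [0, 0, 0]},
])

```text
time: 55.3
ee_pos: [562.9, 327.9, 131.2]
ee_rot: [3.141, 0.0, 1.522]
wrist_force: [-3.4, -1.2, 5.2]
opening: 0.352
gripper_force: 48.0
```

>>> apply_moves([
  {"hand": 1, "offset": [0.1, 1.5, 0.5], "angular": [0, 0, 0]},
  {"hand": 1, "offset": [0, 0, 0], "angular": [0, 0, 0]},
])

```text
time: 55.55
ee_pos: [564.2, 328.0, 130.7]
ee_rot: [-3.142, 0.0, 1.522]
wrist_force: [-3.1, -0.7, 6.3]
opening: 0.345
gripper_force: 48.1
```

>>> apply_moves([
  {"hand": 1, "offset": [0.1, 1.5, 0.5], "angular": [0, 0, 0]},
  {"hand": 1, "offset": [0, 0, 0], "angular": [0, 0, 0]},
])

```text
time: 55.8
ee_pos: [565.7, 328.0, 129.7]
ee_rot: [-3.142, 0.0, 1.522]
wrist_force: [-2.5, 0.8, -3.3]
opening: 0.343
gripper_force: 48.0
```

>>> apply_moves([
  {"hand": 1, "offset": [0.1, 1.2, 0.5], "angular": [0, 0, 0]},
  {"hand": 1, "offset": [0, 0, 0], "angular": [0, 0, 0]},
])

```text
time: 56.05
ee_pos: [566.4, 328.1, 129.4]
ee_rot: [-3.141, 0.0, 1.522]
wrist_force: [-7.8, -0.5, 0.7]
opening: 0.353
gripper_force: 48.4
```

>>> apply_moves([
  {"hand": 1, "offset": [0, -1, 0], "angular": [0, 0, 0]},
  {"hand": 0, "offset": [0, 0, 0], "angular": [0, 0, 0]},
  {"hand": -1, "offset": [0, 0, 0], "angular": [0, 0, 0]},
  {"hand": -1, "offset": [0, 0, 0], "angular": [0, 0, 0]},
  {"hand": -1, "offset": [0, 0, -20], "angular": [0, 0, 0]},
  {"hand": -1, "offset": [0, 0, -40], "angular": [0, 0, 0]},
  {"hand": -1, "offset": [0, 0, -40], "angular": [0, 0, 0]},
  {"hand": -1, "offset": [-40, -40, 0], "angular": [0, 0, 0]},
])

```text
time: 57.05
ee_pos: [529.1, 294.7, 232.2]
ee_rot: [3.135, -0.006, 1.522]
wrist_force: [1.4, 0.5, -2.4]
opening: 0.997
gripper_force: 0.0
```

>>> apply_moves([
  {"hand": -1, "offset": [-50, -40, 0], "angular": [0, 0, 0]},
  {"hand": -1, "offset": [-60, -20, 0], "angular": [0, 0, 0]},
  {"hand": -1, "offset": [-60, 0, 0], "angular": [0, 0, 0]},
  {"hand": -1, "offset": [-60, 0, 0], "angular": [0, 0, 0]},
  {"hand": -1, "offset": [0, 0, 0], "angular": [0, 0, 0]},
  {"hand": -1, "offset": [0, 0, 0], "angular": [0, 0, 0]},
])

```text
time: 57.8
ee_pos: [457.2, 67.9, 229.7]
ee_rot: [3.141, -0.0, 1.522]
wrist_force: [-0.1, 0.9, -0.1]
opening: 1.004
gripper_force: 0.0
```

```bash
python3 - <<'E'
from rig import cams,look_for
from h import *
C={n:cams.capture(n) for n in("top","side")}
for n in C:
  print(n,look_for("gear_knob",n)[:2],look_for("clamp_pad",n)[:2])
  for f in(.33,.36,.39):
    s=-.165;k=155*np.array([[np.cos(s)*np.sin(f),np.sin(s),np.cos(s)*np.cos(f)]]);print(f,proj(C[n],pose(k,507.5,351,-.009)).round(1))
b=C["top"]["img"][:,:,::-1];a=C["side"]["img"][:,:,::-1]
cv2.imwrite("pics/end.png",np.hstack([cv2.resize(a[110:350,160:330],(404,570),interpolation=cv2.INTER_CUBIC),cv2.resize(b[110:240,110:200],(395,570),interpolation=cv2.INTER_CUBIC)]))
E
```

```text
top [{'pixel': [153.4, 326.1], 'score': 0.31}] [{'pixel': [157.3, 326.7], 'score': 0.76}]
0.33 [[140.7 180.2]]
0.36 [[141.  178.7]]
0.39 [[141.3 177.2]]
side [{'pixel': [268.7, 189.9], 'score': 0.76}, {'pixel': [168.4, 235.2], 'score': 0.6}] []
0.33 [[191.9 264.8]]
0.36 [[190.2 264.8]]
0.39 [[188.5 264.7]]
```

View pics/end.png

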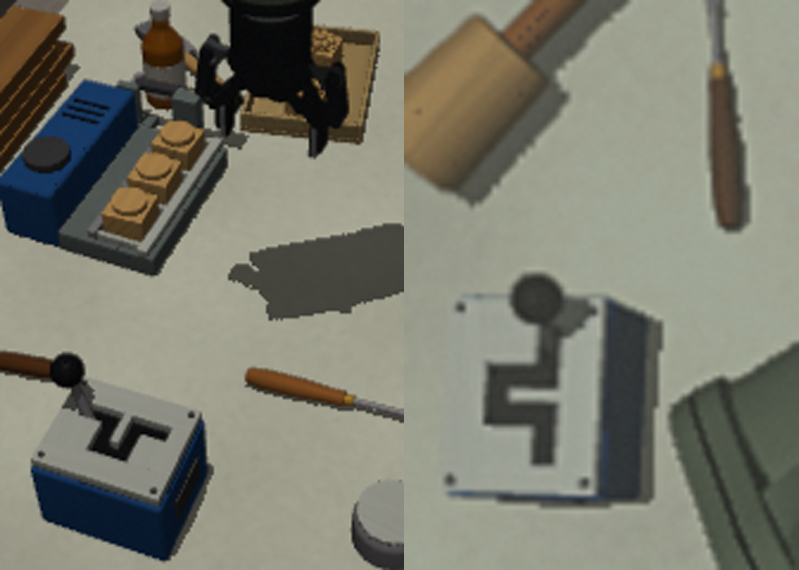

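```bash
python3 -c "
from rig import workorder
print(workorder.job_done())"
```

```text
the job is handed in; nothing more can be done
None
```

I handed the job in after about 58 s of robot time. Both rosettes are in the tray and all three blanks are flat in the bays. The clamp stayed down when I let go, and I moved the gear lever only after that, into the far notch until it met its stop. The handover gave no verdict back.

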